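# Set out the pressing of two marquetry panels

## Robot

A 7-joint arm with a two-finger parallel gripper is mounted at the origin on the work surface. World frame = base frame: x ahead of the robot, y to its left, z up, the work surface at z = 0. Lengths are in mm, angles in rad, forces in N, time in s.
With the tool pointing down it reaches from about 400 to 875 mm from the base axis. Payload 4.4 kg.
Tool frame: the origin (TCP) lies midway between the tips of the shut fingers; the grasp point (between the pads) lies ctrl.grip_depth behind it (ctrl.grip_depth is the distance from the TCP to the grasp point, in mm); z points along the fingers, y is the line along which they close (so a half turn about z gives the same grasp; the last joint's range is limited). The gripper opens to 85 mm and grips with 20 to 120 N. Pads are 22 mm wide; open, the fingers measure 114 mm over their backs; the gripper's body (76 mm by 85 mm) begins 54 mm behind the grasp point. The pads swing forward as they close: fully open they stand 13 mm farther back than shut.
Start: joints at [1.188, 0.628, 0.038, 1.517, -0.027, 0.996, -0.02], TCP at [202.521, -617.659, 231.313] pointing down, gripper open.
Joint ranges: [-3.06, 3.06], [-0.37, 2.12], [-1.25, 1.32], [0.18, 2.47], [-1.1, 4.24], [0.23, 1.98], [-2.94, 2.94]. Speed limits (rad/s): [2.57, 2.57, 3.14, 3.14, 3.14, 3.14, 3.14].

## Interface

Orientations are given as [roll, pitch, yaw] about the fixed x, y, z axes, in that order (R = Rz(yaw) Ry(pitch) Rx(roll)).
In Python, from cell import ctrl gives the robot as it stands.
- The arm moves only by the tool carry_out, never from a script. Its argument "deltas" is one flat list of numbers, 7 for each row, row after row: the turn, a rotation vector about the tool's x, y, z in degrees, then the shift along the tool's x, y, z in m, then the closure, from -1 (fully open) to 1 (shut). In form: [wx, wy, wz, dx, dy, dz, claw, wx, wy, wz, dx, dy, dz, claw, ...]. A call has 1 to 12 rows; each row shifts and turns the commanded pose from where the row before left it, along the tool's axes as they then stand; what a row does not reach is not made up. A row lasts 1/8 s, in which the tool goes at most 62.5 mm and 10.7 degrees, less where a joint would pass 70% of its speed; a pose out of reach is approached as far as the arm can. A call with a gripper value outside its range is refused whole. The fingers move at their own pace and stop on an object; the grip force is fixed at half the most. Time passes only in rows, so rows that do not move let the fingers close. It gives the time, the measured TCP pose, the force, the opening and the grip force at its end, in the units of the state.
- ctrl.read_state(): the state, without advancing time (a new reading comes with each control period).
- ctrl.get_image(name): name is "side" or "top" or "wrist"; returns the picture (384x512x3 uint8, red, green, blue); there is no depth.
- ctrl.calibration(name): a dict with "mtx" (3x3 intrinsics, pixels), "distortion" ([k1, k2, p1, p2, k3] as OpenCV has them; the pictures are not rectified), "R" (3x3) and "t" (3): a world point X has camera coordinates R X + t. Camera axes: x right, y down, z forward; pixel columns grow to the right and rows downward; lengths in mm; the calibration is good to about 2 mm. A picture is of the moment at which its call begins: read the wrist's pose just before it. calibration takes no time and is no camera call; for the wrist camera it gives the pose at the moment of the call.
- ctrl.finish_job(): hands the job in; it is judged then, once.
The state is a dict: "clock": time; "qpos": joint angles; "qd": joint speeds; "tau": joint torques, N m; "eef_pos": TCP position; "tool_rot": TCP orientation; "force": force on the tool from outside, world axes, zero at the start; "torque": the same for the moment, N m; "width": finger opening in mm; "gripper_force": force on a finger pad.
Only numpy, scipy, OpenCV 4.12 (cv2) and the standard library are available. Lean on these libraries where they do the work, as an engineer would, in place of code of your own. Each camera call takes 0.05 s, during which the arm holds its last target. There are 200 camera calls.

## Task

Set the two veneered panels on the white press bed up for pressing: centre the oblong plywood caul on the oblong panel, lined up with it, and the round caul on the round panel, then stand the steel weight, grip up, in the middle of the oblong caul. Lay the rubber roller flat on the bed exactly midway between the two panels, its length running from the bed's front edge towards its back edge (handle to either end), and lay the scraper plate, rib up, on the bed straight behind the round panel (on the side away from the robot), long side parallel to the bed's back edge and leaving a gap of 25 mm to the panel. Leave the pin vise alone.

Things in the scene. Friction and masses are not known exactly. Their poses are not given: they have to be found in the camera images.
- bed: White press bed, a fixed slab 200 mm deep (x), 360 mm wide (y), 10 mm thick. Origin at bench level, midway between the centres of the two panels, which stand on it 120 mm left and right of there (sides change); it reaches 70 mm from the origin towards the robot, 130 mm away from it. x points to its back edge (away from the robot), y left, z up.
- oblong_panel: Fixed oblong dark veneered panel with three light diamonds, 104 mm (its x) by 64 mm (its y), 12 mm thick, standing on the bed so that its top is 22 mm above the bench. Origin: centre of its underside. z up. Turned somewhat relative to the bed.
- round_panel: Fixed round dark veneered panel with a light star, 72 mm in diameter, 12 mm thick, standing on the bed so that its top is 22 mm above the bench. Origin: centre of its underside; its x and y are parallel to those of the bed.
- oblong_caul: Loose oblong plywood block, 90 mm (its x) by 48 mm (its y) by 24 mm high, 90 g. Origin: centre of its underside, z up.
- round_caul: Loose round plywood block, 52 mm in diameter, 24 mm high, 50 g. Origin: centre of its underside, z up.
- weight: Loose round steel weight, about 0.4 kg: body 46 mm in diameter and 26 mm high, on it an upright flat-sided grip 36 mm long (its x), 16 mm wide (its y), from 26 to 58 mm height. Origin: centre of its underside, z up. Stands upright.
- roller: Loose veneer roller lying flat, 0.2 kg, 141 mm long: wooden handle 24 mm wide, 22 mm high (x from -75 to +20 mm), steel fork 62 mm wide (x from 20 to 55), rigid black rubber drum 32 mm in diameter, 52 mm wide, axis along y, centred at x = 50. Origin: below the handle, level with the underside, near mid-length and centre of mass. z up.
- scraper: Loose stainless scraper plate, 0.2 kg, 100 mm (its x) by 50 mm (its y) by 4 mm thick, with an upright rib along its middle to hold it by: 80 mm long (x), 12 mm wide (y), its top 24 mm above the underside. Origin: centre of its underside, z up.
- pin_vise: Bystander: loose small nickel-plated pin vise lying flat, 104 mm long with its needle (x), 14 mm thick. Origin: on the bench below its middle. To be left where it lies.
Not all that is in view belongs to the job. Leave any blue or orange look-alike of the round_caul alone. What is shaped like the scraper but purple is not meant.

How it is judged:
By the outcome, as a careful person would: the job done as asked, in the order asked, and still so for the second after the job is handed in, with the robot touching nothing.
It also fails if it takes over 125 s, if anything falls off the work surface, if the arm or the gripper's body presses on something with over 40 N, if the wrist force passes 120 N, or if a joint passes its speed limit or range.

## Working session

There is one attempt and no reset: what is moved stays moved. The work goes in short steps, Python scripts to look and compute and a tool call to move; the robot and the scene stay as the last step left them, time stands still between calls to the robot, and variables do not carry over. Pictures are saved under pics/ and viewed, at most 14 in all, crops included, and the job is handed in when it is done.

Besides the shell and the picture viewer there is one more tool, called by a JSON object that holds its "api" and its "payload". carry_out: Moves the arm, as the interface text tells. Its arguments: {"type":"object","properties":{"deltas":{"type":"array"}},"required":["deltas"]}

```bash
mkdir -p pics; ls; python3 - <<'E'
from cell import ctrl
import cv2
s=ctrl.read_state(); print({k:s[k] for k in('clock','eef_pos','tool_rot','width','force')}, ctrl.grip_depth)
for n in('top','side','wrist'):
    c=ctrl.calibration(n); print(n,c)
    cv2.imwrite(f'pics/{n}0.png',ctrl.get_image(n)[:,:,::-1])
E
```

```text
pics
{'clock': 0.0, 'eef_pos': array([ 202.32715462, -617.04357334,  230.38132145]), 'tool_rot': array([-3.13966750e+00,  1.05066339e-05,  3.16810087e-01]), 'width': 85.1365677181779, 'force': array([0.48292183, 0.60953416, 1.1365088 ])} 18.700000000000003
top {'mtx': array([[368.37835632,   0.        , 249.17623647],
       [  0.        , 368.37835632, 185.12755308],
       [  0.        ,   0.        ,   1.        ]]), 'distortion': array([-0.06584183,  0.        ,  0.        ,  0.        ,  0.        ]), 'R': array([[-0.0575522 , -0.99833238, -0.00449475],
       [-0.97082278,  0.05701499, -0.23292147],
       [ 0.23278932, -0.00904154, -0.97248516]]), 't': array([ 39.25455116, 526.22026391, 951.8289829 ])}
side {'mtx': array([[392.90899302,   0.        , 251.54038874],
       [  0.        , 392.90899302, 197.06516884],
       [  0.        ,   0.        ,   1.        ]]), 'distortion': array([-0.00629479,  0.        ,  0.        ,  0.        ,  0.        ]), 'R': array([[-0.90075117, -0.43431523,  0.00419675],
       [-0.26494348,  0.54177356, -0.7976756 ],
       [ 0.34416897, -0.71961913, -0.60307216]]), 't': array([474.97544537, 184.28012941, 877.05196562])}
wrist {'mtx': array([[300.23514131,   0.        , 257.80029536],
       [  0.        , 300.23514131, 193.27425661],
       [  0.        ,   0.        ,   1.        ]]), 'distortion': array([-0.03151598,  0.        ,  0.        ,  0.        ,  0.        ]), 'R': array([[ 3.11221172e-01, -9.50337295e-01, -6.38949899e-04],
       [-9.12053493e-01, -2.98872578e-01,  2.80773232e-01],
       [-2.67020238e-01, -8.67998179e-02, -9.59773923e-01]]), 't': array([-649.93133427,  -37.11299061,  379.09568983])}
```

View pics/top0.png

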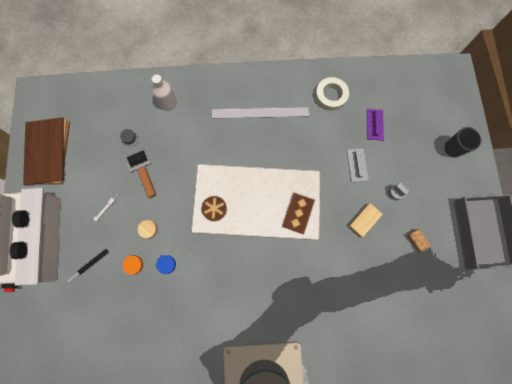

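View pics/side0.png

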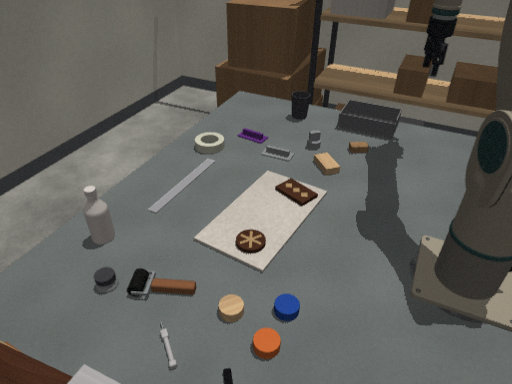

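Top view: round panel (213,208), oblong panel (299,213), oblong caul (367,220), weight (399,191), grey scraper (358,165), purple look-alike (375,124), roller (142,172), pin vise (105,207). Round-caul candidates are plywood (147,229), orange (132,265) and blue (166,265). The plywood one fits. I'll confirm it in an enlarged crop.

```bash
cat > h.py <<'E'
import cv2, numpy as np
from cell import ctrl
def ray(n,px,c=None):
    c=c or ctrl.calibration(n)
    u=cv2.undistortPoints(np.array(px,float).reshape(-1,1,2),c['mtx'],c['distortion']).reshape(-1,2)
    d=np.c_[u,np.ones(len(u))]@c['R']; o=-c['R'].T@c['t']
    return o,d
def plane(n,px,z,c=None):
    o,d=ray(n,px,c); return o+d*((z-o[2])/d[:,2])[:,None]
def proj(n,X,c=None):
    c=c or ctrl.calibration(n)
    return cv2.projectPoints(np.array(X,float).reshape(-1,1,3),cv2.Rodrigues(c['R'])[0],c['t'],c['mtx'],c['distortion'])[0].reshape(-1,2)
def rectw(n,cnt,z,c=None):
    p=plane(n,cnt.reshape(-1,2),z,c)[:,:2].astype(np.float32)
    (x,y),(w,h),a=cv2.minAreaRect(p)
    if w<h: w,h,a=h,w,a+90
    return np.round([x,y,w,h,(a+90)%180-90],1)
E
python3 - <<'E'
from h import *
im=cv2.imread('pics/top0.png'); hsv=cv2.cvtColor(im,cv2.COLOR_BGR2HSV)
cv2.imwrite('pics/c1.png',cv2.resize(im[100:280,80:450],None,fx=2.15,fy=2.15,interpolation=3))
for r,c in [(229,147),(220,367),(165,352),(191,397),(208,205),(213,290),(180,146),(155,140),(180,250),(190,330),(240,420)]: print((c,r),hsv[r,c])
E
```

```text
(147, 229) [ 18 104 230]
(367, 220) [ 21  97 233]
(352, 165) [ 15   6 174]
(397, 191) [ 0  7 72]
(205, 208) [ 10 150 104]
(290, 213) [ 10 149 106]
(146, 180) [ 12 159 172]
(140, 155) [30  6 42]
(250, 180) [ 18  28 229]
(330, 190) [ 48   9 139]
(420, 240) [ 15 130 194]
```

View pics/c1.png

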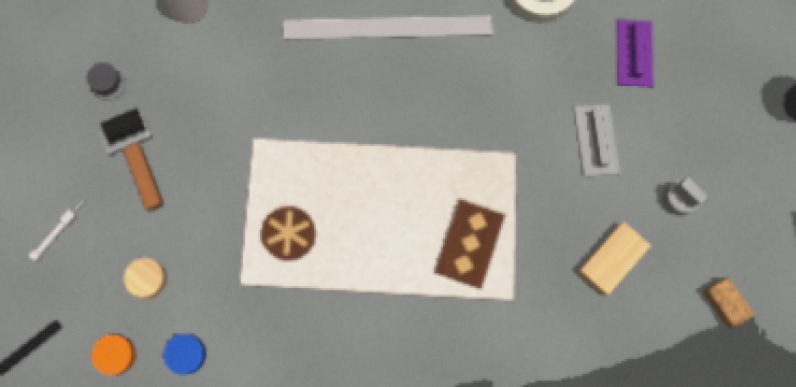

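The plywood disc at crop (144,278), which is top (147,229), is the round caul. The grey ribbed plate at top (358,165) is the scraper. The purple plate and the orange and blue discs are decoys. Next I measure.

```bash
cat >> h.py <<'E'
def blobs(im,lo,hi,amin=40):
    m=cv2.inRange(cv2.cvtColor(im,cv2.COLOR_BGR2HSV),np.array(lo),np.array(hi))
    m=cv2.morphologyEx(m,cv2.MORPH_CLOSE,np.ones((3,3)))
    return [c for c in cv2.findContours(m,cv2.RETR_EXTERNAL,cv2.CHAIN_APPROX_NONE)[0] if cv2.contourArea(c)>amin]
def cen(c):
    m=cv2.moments(c); return np.array([m['m10']/m['m00'],m['m01']/m['m00']])
W=dict(bed=((0,0,200),(40,60,255),10),panel=((4,120,40),(14,210,140),22),ply=((12,70,195),(28,150,255),24),handle=((6,140,120),(15,220,200),22),steel=((0,0,160),(180,12,215),4))
def survey(n,f,names,amin=40,c=None):
    im=cv2.imread(f)
    for k in names:
        lo,hi,z=W[k]
        for b in blobs(im,lo,hi,amin):
            if cv2.contourArea(b)<2e4: print(n,k,cen(b).round(1),'c',plane(n,cen(b),z,c)[0,:2].round(1),'rect',rectw(n,b,z,c))
E
python3 - <<'E'
from h import *
for n in('top','side'): survey(n,f'pics/{n}0.png',W)
E
```

```text
top bed [291.1 362.1] c [ 54.4 -74.7] rect [ 49.8 -67.6  96.6  60.3  -1.2]
top bed [ 26.4 238.6] c [419.5 658.6] rect [428.9 677.  274.9 116.2   2.2]
top bed [256.7 201.7] c [490.1 -10.6] rect [492.5 -10.5 358.3 198.1  83.3]
top bed [164.9  89.1] c [863.2 253. ] rect [863.5 252.4  32.4  21.2 -31.6]
top bed [332.5  91.5] c [ 823.6 -267.6] rect [ 823.  -267.7   97.    96.7   83.9]
top bed [155.9  78.4] c [902.8 281.7] rect [902.4 281.6  26.1  24.7  85.9]
top panel [213.5 208. ] c [476.7 112.8] rect [476.3 112.1  65.2  61.9  42.3]
top panel [298.1 213. ] c [ 448.6 -124.7] rect [ 449.2 -125.1   98.8   57.7  -22.8]
top panel [ 44.6 151.2] c [678.  615.9] rect [677.5 611.8 207.5 134.6   2.7]
top panel [497.1  68.6] c [ 876.4 -812.8] rect [ 866.6 -813.8  153.4   62.8    3.8]
top panel [487.   38.2] c [ 990.1 -805.8] rect [ 986.1 -818.8   64.3   55.9   13.7]
top ply [146.1 228.5] c [428.9 303.8] rect [ 4.290e+02  3.041e+02  4.820e+01  4.540e+01 -1.000e-01]
top ply [366.2 219.5] c [ 418.2 -314.6] rect [ 418.5 -314.9   88.1   46.2  -46.7]
top handle [146.  181.5] c [565.5 305.4] rect [565.9 30
[... 1045 characters left out ...]
   418.1   117.7   -72.9]
side panel [417.3  10.6] c [  437.2 -2674.9] rect [  431.4 -2748.2   748.3   120.7   -86.5]
side ply [231.6 305.6] c [424.7 305.3] rect [424.1 305.6  46.7  35.9  48.7]
side ply [328.3 160.4] c [ 412.4 -315.3] rect [ 415.6 -316.9   79.7   35.1  -46.7]
side ply [368.4  71.1] c [  477.3 -1185.2] rect [ 5.0960e+02 -1.1834e+03  3.1640e+02  4.9200e+01  1.0000e-01]
side handle [266.2 341. ] c [330.3 346.4] rect [330.8 343.7  50.2  50.1  25.9]
side handle [172.9 283.1] c [565.4 307.3] rect [565.5 307.2  88.7  17.1  21. ]
side steel [ 90.  376.9] c [584.6 536. ] rect [579.2 527.2  86.9  33.2  26. ]
side steel [167.8 345.9] c [496.9 426.1] rect [496.8 426.1  79.6   9.9 -41.4]
```

```bash
cat >> h.py <<'E'
def tool():
    s=ctrl.read_state(); from scipy.spatial.transform import Rotation as Ro
    return s,Ro.from_euler('xyz',s['tool_rot'])
def go(x,y,z,yawdeg,n=None):
    s,R=tool(); y0=np.degrees(s['tool_rot'][2]); d=(yawdeg-y0+180)%360-180
    from scipy.spatial.transform import Rotation as Ro
    T=Ro.from_euler('xyz',[np.pi,0,np.radians(yawdeg)])
    w=np.degrees((R.inv()*T).as_rotvec()); k=int(np.ceil(np.abs(w).max()/10.5)) if np.abs(w).max()>.05 else 0
    v=T.inv().apply(np.array([x,y,z])-s['eef_pos'])/1000; m=n or int(np.ceil(np.linalg.norm(v)/.045))
    print('t%.2f at'%s['clock'],s['eef_pos'].round(1),'yaw %.2f w%.1f F'%(y0,s['width']),s['force'].round(1),'q7 %.2f'%s['qpos'][6])
    print('turn total',w.round(2),'rows',k,(w/max(k,1)).round(2),'; shift',v.round(4),'rows',m,(v/m).round(4))
E
python3 - <<'E'
from h import *
c=ctrl.calibration('wrist'); s,R=tool()
print(R.inv().apply(-c['R'].T@c['t']-s['eef_pos']), R.inv().apply(c['R'][2]))
go(418,-315,200,-46.7)
E
```

```text
[  70.55780506    0.51691485 -143.36888988] [-0.28080677  0.00097863  0.95976383]
t0.15 at [ 202.4 -617.2  230.6] yaw 18.15 w85.8 F [-0.2 -0.1  0.4] q7 -0.02
turn total [-8.000e-02  5.000e-02  6.485e+01] rows 7 [-0.01  0.01  9.26] ; shift [-0.0721 -0.3641  0.0306] rows 9 [-0.008  -0.0405  0.0034]
```

{"api": "carry_out", "payload": {"deltas": [0,0,9.26,0,0,0,-1,0,0,9.26,0,0,0,-1,0,0,9.26,0,0,0,-1,0,0,9.26,0,0,0,-1,0,0,9.26,0,0,0,-1,0,0,9.26,0,0,0,-1,0,0,9.26,0,0,0,-1,-0.009,-0.0455,0.0038,-1.0,0,0,0,-0.009,-0.0455,0.0038,-1]}}

```text
validation failed for argument at $.de...
```

Miscounted rows in that list; resending cleanly.

{"api": "carry_out", "payload": {"deltas": [0,0,9.26,0,0,0,-1,0,0,9.26,0,0,0,-1,0,0,9.26,0,0,0,-1,0,0,9.26,0,0,0,-1,0,0,9.26,0,0,0,-1,0,0,9.26,0,0,0,-1,0,0,9.26,0,0,0,-1,0,0,0,-0.009,-0.0455,0.0038,-1,0,0,0,-0.009,-0.0455,0.0038,-1,0,0,0,-0.009,-0.0455,0.0038,-1,0,0,0,-0.009,-0.0455,0.0038,-1]}}

```text
clock: 1.52
eef_pos: [311.0, -465.1, 215.8]
tool_rot: [-3.141, 0.0, -0.814]
force: [1.6, 0.5, 0.5]
width: 85.4
gripper_force: 0.0
```

{"api": "carry_out", "payload": {"deltas": [0,0,0,-0.009,-0.0455,0.0038,-1,0,0,0,-0.009,-0.0455,0.0038,-1,0,0,0,-0.009,-0.0455,0.0038,-1,0,0,0,-0.009,-0.0455,0.0038,-1,0,0,0,0,0,0,-1]}}

```text
clock: 2.15
eef_pos: [420.4, -311.1, 200.2]
tool_rot: [-3.14, 0.002, -0.807]
force: [-0.6, 0.2, -0.2]
width: 85.3
gripper_force: 0.0
```

```bash
cat >> h.py <<'E'
def shot(f,names=(),amin=300):
    c=ctrl.calibration('wrist'); cv2.imwrite(f,ctrl.get_image('wrist')[:,:,::-1])
    if names: survey('wrist',f,names,amin,c)
    return c
E
python3 - <<'E'
from h import *
go(418,-315,2,-46.7)
shot('pics/w1.png',['ply','steel','panel'])
E
```

```text
t2.15 at [ 420.4 -311.1  200.2] yaw -46.22 w85.3 F [-0.6  0.2 -0.2] q7 -1.54
turn total [-0.12  0.12  0.48] rows 1 [-0.12  0.12  0.48] ; shift [0.0011 0.0044 0.1982] rows 5 [0.0002 0.0009 0.0396]
wrist ply [265.9 164.3] c [ 420.9 -325.2] rect [ 416.1 -316.8   87.7   45.2  -46.5]
wrist steel [282.5  35.9] c [ 499.  -430.9] rect [ 497.8 -430.4   36.2   13.7   39.5]
```

View pics/w1.png

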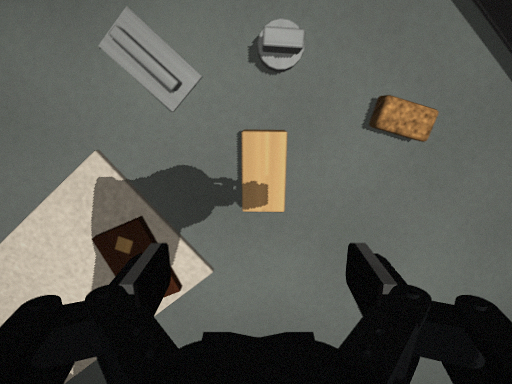

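The wrist view shows the oblong caul at (264,171), the weight at (281,45) and the scraper at (150,60). The caul is measured at (417,-316), yaw -46.6. Descending to grasp it.

{"api": "carry_out", "payload": {"deltas": [0,0,0.3,0.0012,0.0058,0,-1,0,0,0,0,0,0.045,-1,0,0,0,0,0,0.045,-1,0,0,0,0,0,0.045,-1,0,0,0,0,0,0.04,-1,0,0,0,0,0,0.023,-1,0,0,0,0,0,0,-1]}}

```text
clock: 3.08
eef_pos: [412.2, -321.5, 1.6]
tool_rot: [3.14, 0.003, -0.823]
force: [-0.4, -0.3, 0.1]
width: 85.5
gripper_force: 0.0
```

{"api": "carry_out", "payload": {"deltas": [0,0,0,0,0,0,1,0,0,0,0,0,0,1,0,0,0,0,0,0,1,0,0,0,0,0,0,1,0,0,0,0,0,0,1,0,0,0,0,0,0,1,0,0,0,0,0,0,1]}}

```text
clock: 3.95
eef_pos: [415.4, -321.0, 4.5]
tool_rot: [-3.141, -0.003, -0.82]
force: [-0.3, 0.4, 6.5]
width: 46.6
gripper_force: 62.4
```

```bash
python3 - <<'E'
from h import *
for i in range(4):
    ctrl.get_image('top') if i else 0
    go(448.6,-124.7,120,-22.8)
E
```

```text
t3.95 at [ 415.4 -321.     4.5] yaw -46.96 w46.6 F [-0.3  0.4  6.5] q7 -1.40
turn total [  0.    -0.16 -24.16] rows 3 [ 0.   -0.05 -8.05] ; shift [-0.0455 -0.1938 -0.1155] rows 6 [-0.0076 -0.0323 -0.0192]
t4.00 at [ 415.4 -321.     4.5] yaw -46.97 w46.5 F [-0.4  0.8  6.1] q7 -1.40
turn total [  0.    -0.16 -24.17] rows 3 [ 0.   -0.05 -8.06] ; shift [-0.0454 -0.1938 -0.1155] rows 6 [-0.0076 -0.0323 -0.0192]
t4.05 at [ 415.4 -321.     4.5] yaw -46.96 w46.9 F [-0.6  0.3  7.3] q7 -1.39
turn total [  0.    -0.16 -24.16] rows 3 [ 0.   -0.05 -8.05] ; shift [-0.0455 -0.1938 -0.1155] rows 6 [-0.0076 -0.0323 -0.0192]
t4.10 at [ 415.4 -321.     4.5] yaw -46.96 w46.4 F [-1.   0.6  5.3] q7 -1.39
turn total [  0.    -0.16 -24.16] rows 3 [ 0.   -0.05 -8.05] ; shift [-0.0455 -0.1938 -0.1155] rows 6 [-0.0076 -0.0323 -0.0192]
```

{"api": "carry_out", "payload": {"deltas": [0,0,0,0,0,-0.03,1,0,0,0,0,0,-0.04,1,0,0,-8.05,0,0,0,1,0,0,-8.05,0,0,0,1,0,0,-8.05,0,0,0,1,0,0,0,-0.0072,-0.0323,0,1,0,0,0,-0.0072,-0.0323,0,1,0,0,0,-0.0072,-0.0323,0,1,0,0,0,-0.0072,-0.0323,0,1,0,0,0,-0.0072,-0.0323,0,1,0,0,0,-0.0072,-0.0323,0,1,0,0,0,0,0,0,1]}}

```text
clock: 5.6
eef_pos: [450.6, -122.0, 73.5]
tool_rot: [-3.14, -0.0, -0.393]
force: [-0.4, -0.3, -0.0]
width: 46.7
gripper_force: 62.0
```

{"api": "carry_out", "payload": {"deltas": [0,0,0,0,0,0,1,0,0,0,0,0,0,1,0,0,0,0,0,0,1]}}

```text
clock: 5.98
eef_pos: [449.7, -126.0, 73.0]
tool_rot: [3.141, -0.0, -0.4]
force: [-0.1, -0.5, -0.4]
width: 46.6
gripper_force: 62.0
```

```bash
python3 - <<'E'
from h import *
s,R=tool()
for z in (26,28): go(450.8,-125.5,z,-22.8)
c=shot('pics/w2.png',['panel','ply'])
cv2.imwrite('pics/t2.png',ctrl.get_image('top')[:,:,::-1])
W['ply']=W['ply'][:2]+(s['eef_pos'][2]+22,)
survey('top','pics/t2.png',['ply','panel'])
E
```

```text
t5.97 at [ 449.7 -126.    73. ] yaw -22.92 w46.6 F [-0.1 -0.5 -0.4] q7 -1.44
turn total [ 0.02 -0.02 -0.12] rows 1 [ 0.02 -0.02 -0.12] ; shift [ 0.0008 -0.0009  0.047 ] rows 2 [ 0.0004 -0.0004  0.0235]
t5.97 at [ 449.7 -126.    73. ] yaw -22.92 w46.6 F [-0.1 -0.5 -0.4] q7 -1.44
turn total [ 0.02 -0.02 -0.12] rows 1 [ 0.02 -0.02 -0.12] ; shift [ 0.0008 -0.0009  0.045 ] rows 2 [ 0.0004 -0.0004  0.0225]
wrist panel [270.4 150.8] c [ 485.7 -151.2] rect [ 484.4 -142.9   63.7   24.3   67. ]
top ply [420.4 240. ] c [ 346.9 -428. ] rect [ 348.8 -427.4   44.9   19.4   13.9]
top ply [146.1 228.5] c [419.4 283.9] rect [ 4.195e+02  2.842e+02  4.490e+01  4.220e+01 -1.000e-01]
top panel [213.6 208. ] c [476.7 112.4] rect [477.  111.4  63.5  62.3  -1.7]
top panel [ 44.5 151.3] c [677.6 616. ] rect [677.6 612.  207.5 134.7   2.6]
top panel [506.2 101. ] c [ 761.6 -814.9] rect [ 765.7 -815.5   62.8   33.2  -14.4]
top panel [491.5  48.5] c [ 950.7 -811.8] rect [ 951.2 -806.7  135.3   56.8   -5.2]
```

View pics/w2.png

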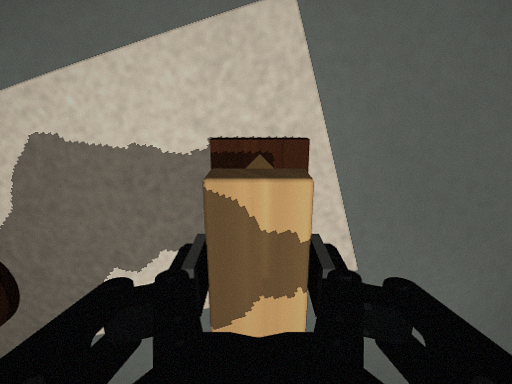

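```bash
python3 - <<'E'
from h import *
s,R=tool()
for px,z in (((204,178),92.5),((313,178),92.5),((210,138),22),((308,138),22)):
    print(R.inv().apply(plane('wrist',[px],z)[0]-s['eef_pos']).round(1))
E
```

```text
[ 41.7 -21.9 -19.6]
[ 41.7  24.3 -19.6]
[ 51.3 -29.6  50.9]
[51.3 33.2 50.9]
```

{"api": "carry_out", "payload": {"deltas": [0,0,0,0.002,0.0002,0.015,1,0,0,0,0,0,0.015,1,0,0,0,0,0,0.012,1,0,0,0,0,0,0.003,1,0,0,0,0,0,0,1,0,0,0,0,0,0,1,0,0,0,0,0,0,1]}}

```text
clock: 6.95
eef_pos: [451.9, -126.0, 28.3]
tool_rot: [-3.141, -0.001, -0.398]
force: [-0.5, 0.3, -0.1]
width: 46.9
gripper_force: 62.0
```

{"api": "carry_out", "payload": {"deltas": [0,0,0,0,0,0.001,1,0,0,0,0,0,0.001,1,0,0,0,0,0,0,1]}}

```text
clock: 7.32
eef_pos: [451.8, -125.9, 26.5]
tool_rot: [-3.141, -0.001, -0.398]
force: [-1.6, -0.0, 7.1]
width: 46.7
gripper_force: 62.9
```

{"api": "carry_out", "payload": {"deltas": [0,0,0,0,0,0,-0.3,0,0,0,0,0,0,-0.5,0,0,0,0,0,0,-0.8,0,0,0,0,0,0,-1,0,0,0,0,0,-0.02,-1,0,0,0,0,0,-0.04,-1,0,0,0,0,0,-0.045,-1,0,0,0,0,0,-0.045,-1,0,0,0,0,0,-0.02,-1,0,0,0,0,0,0,-1,0,0,0,0,0,0,-1]}}

```text
clock: 8.7
eef_pos: [451.0, -125.6, 195.1]
tool_rot: [3.141, 0.001, -0.398]
force: [-0.1, -0.6, 0.3]
width: 85.2
gripper_force: 0.0
```

```bash
python3 - <<'E'
from h import *
W['ply']=W['ply'][:2]+(46,)
go(429,304,150,18)
c=shot('pics/w3.png',['ply','panel'])
cv2.imwrite('pics/t3.png',ctrl.get_image('top')[:,:,::-1]);cv2.imwrite('pics/s3.png',ctrl.get_image('side')[:,:,::-1])
survey('side','pics/s3.png',['ply','panel'])
E
```

```text
t8.70 at [ 451.  -125.6  195.1] yaw -22.81 w85.2 F [-0.1 -0.6  0.3] q7 -1.51
turn total [-2.000e-02  8.000e-02 -4.081e+01] rows 4 [-1.00e-02  2.00e-02 -1.02e+01] ; shift [ 0.1119 -0.4154  0.0451] rows 10 [ 0.0112 -0.0415  0.0045]
wrist panel [ 46.7 226.2] c [488.8 121.3] rect [486.5 122.8  70.1  39.2 -40.8]
wrist panel [274.3 157. ] c [ 460.9 -150. ] rect [ 447.9 -127.6  101.8   63.5  -22.8]
side ply [231.3 305.2] c [417.2 319.4] rect [417.9 318.   45.1  43.   78.9]
side ply [298.1 183.8] c [ 443.5 -123.7] rect [ 449.8 -125.8   85.5   40.9  -23.1]
side ply [437.7  81.9] c [  165.1 -1119.4] rect [ 1.6380e+02 -1.1187e+03  8.6700e+01  4.5800e+01  1.0000e-01]
side ply [362.8  70.3] c [  493.  -1118.8] rect [ 4.993e+02 -1.120e+03  3.123e+02  5.080e+01 -2.000e-01]
side panel [265.6 352.9] c [321.3 368.9] rect [322.9 365.3  48.2  28.1  21. ]
side panel [ 25.8 368.7] c [684.8 579.4] rect [685.5 586.6 167.3  58.9   1.3]
side panel [173.1 285.9] c [560.4 313.5] rect [560.9 313.6  95.4  33.7  20.8]
side panel [250.2 239.7] c [476.  114.3] rect [475.9 113.7  69.6  67.  -70.4]
side panel [302.3 196.7] c [ 421.9 -103.1] rect [ 448.6 -123.7  103.6   61.3  -22.4]
side panel [280.   28.1] c [ 1162.9 -1738.1] rect [ 1179.9 -1727.1   312.1    98.3   -74.6]
```

View pics/w3.png

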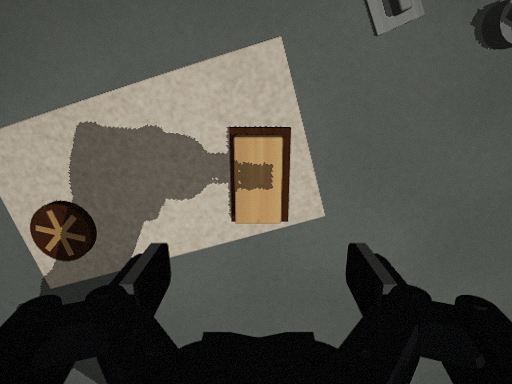

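```bash
python3 - <<'E'
from h import *
s,R=tool(); im=cv2.imread('pics/w3.png'); c=ctrl.calibration('wrist')
h=cv2.cvtColor(im,cv2.COLOR_BGR2HSV); m=((h[...,0]>=12)&(h[...,0]<=28)&(h[...,1]>80)&(h[...,2]>60)).astype(np.uint8)
m[:,:228]=0;m[:,292:]=0;m[228:]=0;m[:120]=0
m=cv2.morphologyEx(m,cv2.MORPH_OPEN,np.ones((5,5)))
k=max(cv2.findContours(m,0,1)[0],key=cv2.contourArea); print('caul box',cv2.boundingRect(k)); r=rectw('wrist',k,46,c);print(r)
P=plane('wrist',[(229,127),(291,127),(229,220),(289,220)],22,c)
C=plane('wrist',[r[:2]],46,c) if 0 else None
f=lambda x:R.inv().apply(x-s['eef_pos']).round(1)
print('panel corners tool',[f(p) for p in P]); print('caul ctr tool',f(np.array([r[0],r[1],46])))
E
```

```text
caul box (234, 136, 49, 88)
[ 448.5 -126.3   89.8   48.1  -22.9]
panel corners tool [array([ 50.1, -28.6, 172.7]), array([ 50.1,  35.4, 172.7]), array([-52.5, -31.4, 172.9]), array([-52.6,  36.3, 173. ])]
caul ctr tool [ -1.7   1.3 148.8]
```

The wrist view shows the caul at cols 234-282, rows 136-223, on the panel at cols 229-291. It is centred to within about 1.5 mm and aligned. Next is the round caul.

{"api": "carry_out", "payload": {"deltas": [0,0,-10.2,0,0,0,-1,0,0,-10.2,0,0,0,-1,0,0,-10.2,0,0,0,-1,0,0,-10.2,0,0,0,-1,0,0,0,0.0112,-0.0415,0,-1,0,0,0,0.0112,-0.0415,0,-1,0,0,0,0.0112,-0.0415,0,-1,0,0,0,0.0112,-0.0415,0,-1,0,0,0,0.0112,-0.0415,0,-1,0,0,0,0.0112,-0.0415,0,-1,0,0,0,0.0112,-0.0415,0,-1,0,0,0,0.0112,-0.0415,0,-1]}}

```text
clock: 10.35
eef_pos: [433.8, 218.6, 195.1]
tool_rot: [3.141, 0.001, 0.314]
force: [0.5, 0.1, 0.4]
width: 85.5
gripper_force: 0.0
```

{"api": "carry_out", "payload": {"deltas": [0,0,0,0.0112,-0.0415,0,-1,0,0,0,0.0112,-0.0415,0,-1,0,0,0,0,0,0,-1,0,0,0,0,0,0,-1,0,0,0,0,0,0,-1,0,0,0,0,0,0,-1]}}

```text
clock: 11.1
eef_pos: [430.4, 302.2, 195.9]
tool_rot: [3.141, 0.0, 0.312]
force: [-0.2, -0.6, -0.5]
width: 85.4
gripper_force: 0.0
```

```bash
python3 - <<'E'
from h import *
go(429,304,3,18)
shot('pics/w4.png',['ply','panel','handle'])
cv2.imwrite('pics/t4.png',ctrl.get_image('top')[:,:,::-1]);cv2.imwrite('pics/s4.png',ctrl.get_image('side')[:,:,::-1])
for z in (24,46): W['ply']=W['ply'][:2]+(z,); survey('top','pics/t4.png',['ply'],150); survey('side','pics/s4.png',['ply'],150)
E
```

```text
t11.10 at [430.4 302.2 195.9] yaw 17.87 w85.4 F [-0.2 -0.6 -0.5] q7 -1.83
turn total [ 0.02  0.01 -0.13] rows 1 [ 0.02  0.01 -0.13] ; shift [-0.0007 -0.0021  0.1929] rows 5 [-0.0001 -0.0004  0.0386]
wrist ply [434.4 187.4] c [475.9 111.7] rect [475.3 111.7  55.9  50.5 -64.4]
wrist ply [256.2 176.8] c [427.1 302. ] rect [426.8 302.2  49.7  49.7 -72.2]
wrist panel [434.  186.7] c [476.4 111.2] rect [475.3 110.5  71.1  70.3  80.2]
wrist panel [291.4  50.1] c [557.6 308. ] rect [560.3 305.   85.2  24.5  21.1]
wrist handle [194.9 244.4] c [328.2 345.1] rect [327.7 344.4  50.2  46.9  36.8]
wrist handle [296.5  45.8] c [562.8 304.5] rect [561.2 304.1  83.7  20.8  20.4]
top ply [146.1 228.5] c [428.9 303.7] rect [ 4.290e+02  3.041e+02  4.820e+01  4.540e+01 -1.000e-01]
top ply [299.  211.1] c [ 453.4 -127.5] rect [ 453.8 -127.8   91.6   46.8  -22.8]
side ply [230.9 304.4] c [427.4 303.4] rect [427.3 303.   47.   46.8 -38.7]
side ply [296.6 183.2] c [ 458.  -154.6] rect [ 459.6 -155.8   88.4   43.1  -23.3]
side ply [362.8  70.3] c [  503.8 -1184. ] rect [ 5.1060e+02 -1.1854e+03  3.2330e+02  5.4200e+01 -5.0000e-01]
top ply [146.1 228.5] c [426.  297.6] rect [ 4.261e+02  2.979e+02  4.720e+01  4.440e+01 -1.000e-01]
top ply [299.  211.1] c [ 449.9 -124.4] rect [ 450.3 -124.7   89.7   45.8  -22.8]
side ply [230.9 304.4] c [418.8 318.1] rect [418.7 317.7  45.5  45.2 -38.7]
side ply [296.6 183.2] c [ 448.4 -124.4] rect [ 449.9 -125.5   85.5   41.7  -23.3]
side ply [362.8  70.3] c [  492.7 -1119. ] rect [ 4.9920e+02 -1.1203e+03  3.1230e+02  5.2400e+01 -5.0000e-01]
```

View pics/w4.png

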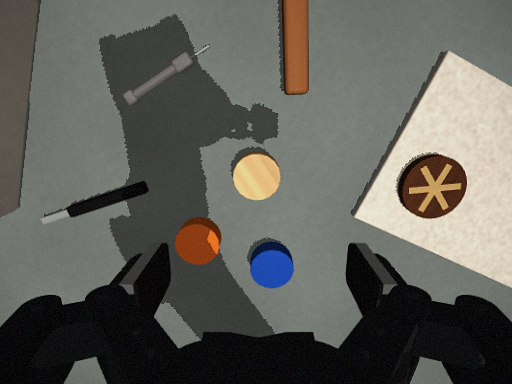

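The wrist view shows the round caul at (256,177), orange at (198,240), blue at (272,265) and the round panel at (433,186). Fused estimates are (427.5,302.7) for the caul and (476,112.7) for the panel. The oblong caul's placement checks out from top and side to within 1.5 mm.

{"api": "carry_out", "payload": {"deltas": [0,0,0,-0.0026,-0.0014,0.04,-1,0,0,0,0,0,0.045,-1,0,0,0,0,0,0.045,-1,0,0,0,0,0,0.04,-1,0,0,0,0,0,0.022,-1,0,0,0,0,0,0,-1,0,0,0,0,0,0,-1,0,0,0,0,0,0,-1]}}

```text
clock: 12.25
eef_pos: [427.9, 304.4, 5.2]
tool_rot: [-3.141, -0.002, 0.314]
force: [0.5, -0.1, 0.2]
width: 85.2
gripper_force: 0.0
```

{"api": "carry_out", "payload": {"deltas": [0,0,0,0,0,0,1,0,0,0,0,0,0,1,0,0,0,0,0,0,1,0,0,0,0,0,0,1,0,0,0,0,0,0,1,0,0,0,0,0,0,1]}}

```text
clock: 13.0
eef_pos: [427.4, 304.1, 5.0]
tool_rot: [-3.141, -0.001, 0.314]
force: [-0.7, -1.0, 9.7]
width: 50.1
gripper_force: 61.1
```

{"api": "carry_out", "payload": {"deltas": [0,0,0,0,0,-0.02,1,0,0,0,0,0,-0.03,1,0,0,0,0,0,-0.02,1,0,0,0,0,0,0,1,0,0,0,0,0,0,1]}}

```text
clock: 13.62
eef_pos: [426.7, 303.7, 73.3]
tool_rot: [3.141, 0.001, 0.314]
force: [0.6, -0.2, -0.4]
width: 50.2
gripper_force: 62.3
```

```bash
python3 - <<'E'
from h import *
go(476,112.7,70,18)
E
```

```text
t13.62 at [426.7 303.7  73.3] yaw 17.99 w50.2 F [ 0.6 -0.2 -0.4] q7 -1.80
turn total [ 0.02  0.05 -0.01] rows 1 [ 0.02  0.05 -0.01] ; shift [-0.0121  0.1968  0.0033] rows 5 [-0.0024  0.0394  0.0007]
```

{"api": "carry_out", "payload": {"deltas": [0,0,0,-0.0024,0.0394,0,1,0,0,0,-0.0024,0.0394,0,1,0,0,0,-0.0024,0.0394,0,1,0,0,0,-0.0024,0.0394,0,1,0,0,0,-0.0024,0.0394,0,1,0,0,0,0,0,0,1,0,0,0,0,0,0,1,0,0,0,0,0,0,1,0,0,0,0,0,0,1]}}

```text
clock: 14.75
eef_pos: [476.2, 114.0, 73.8]
tool_rot: [-3.141, 0.0, 0.316]
force: [0.6, 0.9, -0.8]
width: 49.9
gripper_force: 62.4
```

```bash
python3 - <<'E'
from h import *
go(476,112.7,29,18)
E
```

```text
t14.75 at [476.2 114.   73.8] yaw 18.10 w49.9 F [ 0.6  0.9 -0.8] q7 -1.49
turn total [-0.02  0.01  0.1 ] rows 1 [-0.02  0.01  0.1 ] ; shift [-0.0006  0.0011  0.0448] rows 1 [-0.0006  0.0011  0.0448]
```

{"api": "carry_out", "payload": {"deltas": [0,0,0,-0.0004,0.001,0.015,1,0,0,0,0,0,0.015,1,0,0,0,0,0,0.012,1,0,0,0,0,0,0.003,1,0,0,0,0,0,0.001,1,0,0,0,0,0,0.001,1,0,0,0,0,0,0,1,0,0,0,0,0,0,1]}}

```text
clock: 15.75
eef_pos: [476.6, 111.8, 27.2]
tool_rot: [3.142, -0.001, 0.314]
force: [-0.5, -0.3, -0.5]
width: 49.9
gripper_force: 62.4
```

{"api": "carry_out", "payload": {"deltas": [0,0,0,0,0,0.001,1,0,0,0,0,0,0,1,0,0,0,0,0,0,1]}}

```text
clock: 16.12
eef_pos: [476.7, 111.8, 27.0]
tool_rot: [-3.142, -0.001, 0.314]
force: [-1.2, 0.1, 9.2]
width: 50.1
gripper_force: 63.7
```

{"api": "carry_out", "payload": {"deltas": [0,0,0,0,0,0,-0.3,0,0,0,0,0,0,-0.5,0,0,0,0,0,0,-0.8,0,0,0,0,0,0,-1,0,0,0,0,0,-0.02,-1,0,0,0,0,0,-0.04,-1,0,0,0,0,0,-0.045,-1,0,0,0,0,0,-0.045,-1,0,0,0,0,0,-0.02,-1,0,0,0,0,0,0,-1,0,0,0,0,0,0,-1,0,0,0,0,0,0,-1]}}

```text
clock: 17.62
eef_pos: [475.6, 111.5, 194.7]
tool_rot: [-3.142, 0.003, 0.314]
force: [0.4, 0.0, -0.3]
width: 85.4
gripper_force: 0.0
```

```bash
python3 - <<'E'
from h import *
go(500,-428,200,-30)
W['ply']=W['ply'][:2]+(46,)
c=shot('pics/w5.png',['ply','panel'])
E
```

```text
t17.62 at [475.6 111.5 194.7] yaw 17.98 w85.4 F [ 0.4  0.  -0.3] q7 -1.50
turn total [ 0.06  0.14 47.98] rows 5 [0.01 0.03 9.6 ] ; shift [ 0.2908  0.455  -0.0053] rows 13 [ 0.0224  0.035  -0.0004]
wrist ply [247.7 184.3] c [467.1 118.6] rect [465.9 119.2  47.5  22.7  50.8]
wrist panel [259.7 169.7] c [480.4 110. ] rect [474.7 110.7  70.3  67.2 -72.1]
wrist panel [96.  37.2] c [556.  301.1] rect [554.6 300.   69.6  24.   20.5]
```

View pics/w5.png

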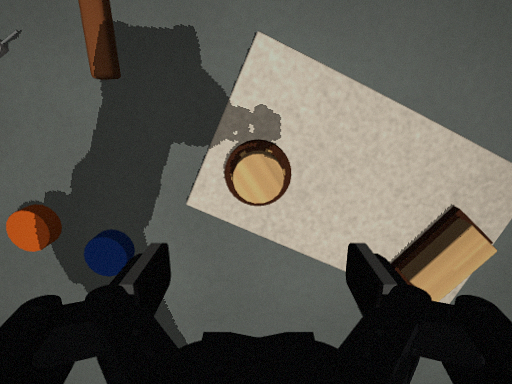

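The wrist view shows the round caul disc at about (259,179) inside the panel ring centred at about (258,173), which is roughly concentric given the height difference. I'll verify it numerically later. Next is the weight.

{"api": "carry_out", "payload": {"deltas": [0,0,-8,0,0,0,-1,0,0,-8,0,0,0,-1,0,0,-8,0,0,0,-1,0,0,0,-0.0285,0.0338,0,-1,0,0,0,-0.0285,0.0338,0,-1,0,0,0,-0.0285,0.0338,0,-1,0,0,0,-0.0285,0.0338,0,-1,0,0,0,-0.0285,0.0338,0,-1,0,0,0,-0.0285,0.0338,0,-1,0,0,0,-0.0285,0.0338,0,-1,0,0,0,-0.0285,0.0338,0,-1,0,0,0,-0.0285,0.0338,0,-1]}}

```text
clock: 19.18
eef_pos: [488.9, -287.2, 195.0]
tool_rot: [-3.14, 0.0, 0.733]
force: [0.5, 0.5, 0.1]
width: 85.4
gripper_force: 0.0
```

{"api": "carry_out", "payload": {"deltas": [0,0,0,-0.0285,0.0338,0,-1,0,0,0,-0.0285,0.0338,0,-1,0,0,0,-0.0285,0.0338,0,-1,0,0,0,0,0,0,-1,0,0,0,0,0,0,-1,0,0,0,0,0,0,-1,0,0,0,0,0,0,-1]}}

```text
clock: 20.05
eef_pos: [494.0, -417.3, 196.0]
tool_rot: [-3.141, -0.0, 0.734]
force: [-0.2, -0.5, -1.0]
width: 85.4
gripper_force: 0.0
```

```bash
python3 - <<'E'
from h import *
go(493,-419,30,42)
c=shot('pics/w6.png')
for n in('top','side'): cv2.imwrite(f'pics/{n}6.png',ctrl.get_image(n)[:,:,::-1])
W['ply']=W['ply'][:2]+(46,)
for n in('top','side'): survey(n,f'pics/{n}6.png',['ply','panel'],150)
E
```

```text
t20.05 at [ 494.  -417.3  196. ] yaw 42.08 w85.4 F [-0.2 -0.5 -1. ] q7 -0.22
turn total [-0.02 -0.02  0.08] rows 1 [-0.02 -0.02  0.08] ; shift [-0.0018  0.0006  0.166 ] rows 4 [-0.0005  0.0001  0.0415]
top ply [213.  206.3] c [477.3 111.8] rect [477.6 112.4  48.8  47.9 -47.5]
top panel [ 44.5 151.3] c [677.6 616.1] rect [677.5 611.8 207.5 134.6   2.7]
side ply [251.  232.2] c [474.4 113.1] rect [473.1 113.9  48.   36.9  49.3]
side panel [ 25.8 368.7] c [684.8 579.4] rect [685.5 586.6 167.3  58.9   1.3]
side panel [173.2 286. ] c [560.2 313.6] rect [560.8 313.5  95.1  33.7  20.8]
```

View pics/w6.png

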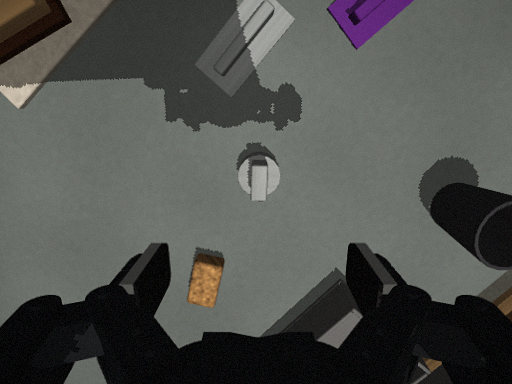

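```bash
python3 - <<'E'
from h import *
s,R=tool(); im=cv2.imread('pics/w6.png'); g=cv2.cvtColor(im,cv2.COLOR_BGR2GRAY)
print(g[165:204:4,244:276:2])
f=lambda p,z:(R.inv().apply(plane('wrist',[p],z)[0]-s['eef_pos']).round(1),plane('wrist',[p],z)[0].round(1))
print(f((259.2,176),26),f((259.7,184),58),f((252,201),58),f((267,201),58),f((251,167),58))
E
```

```text
[[165 160 121  80  62  91  88  88  78  80  75  62 152 164 166 163]
 [161 165 160  74 129 164 165 168 170 173 173 152 155 165 170 168]
 [160 164 105  72 134 157 163 164 167 172 171 157 145 160 163 165]
 [162 169  84  78 143 155 163 166 170 171 171 151 146 166 166 166]
 [163 165 104  61 145 157 165 166 170 170 172 148 156 164 163 165]
 [158 158 120  60 148 162 159 168 170 168 173 141 154 166 161 163]
 [158 165 165 140 152 157 167 171 165 171 169 126 170 168 171 162]
 [115 109 148 114 161 159 163 164 169 170 172 120 164 140 117 119]
 [118 112 117  85 159 161 162 168 163 170 171 109 122 119 114 116]
 [113 119 116 118 113 117 113  96  86  88 115 118 118 119 118 111]]
(array([ -2.1,   1.9, 170.1]), array([ 493.5, -420.9,   26. ])) (array([ -2.6,   2.2, 138.1]), array([ 493.3, -421.5,   58. ])) (array([-19.9,  -5.3, 138.1]), array([ 475.4, -427.4,   58. ])) (array([-19.9,   9.4, 138.1]), array([ 485.3, -438.4,   58. ])) (array([ 14.1,  -6.1, 138.1]), array([ 500.2, -404.1,   58. ]))
```

The weight body is centred at (259,176) and the grip top at (259.5,184). Both put it at (493.4,-421), with the grip long axis along tool x.

{"api": "carry_out", "payload": {"deltas": [0,0,0,-0.0023,0.0012,0.03,-1,0,0,0,0,0,0.045,-1,0,0,0,0,0,0.045,-1,0,0,0,0,0,0.03,-1,0,0,0,0,0,0.015,-1,0,0,0,0,0,0,-1,0,0,0,0,0,0,-1,0,0,0,0,0,0,-1]}}

```text
clock: 21.2
eef_pos: [493.4, -421.6, 32.4]
tool_rot: [3.139, -0.0, 0.733]
force: [0.2, 0.2, 0.6]
width: 85.5
gripper_force: 0.0
```

{"api": "carry_out", "payload": {"deltas": [0,0,0,0,0,0,1,0,0,0,0,0,0,1,0,0,0,0,0,0,1,0,0,0,0,0,0,1,0,0,0,0,0,0,1,0,0,0,0,0,0,1,0,0,0,0,0,0,1,0,0,0,0,0,0,1]}}

```text
clock: 22.2
eef_pos: [492.5, -420.8, 31.0]
tool_rot: [-3.141, 0.0, 0.733]
force: [-0.7, 0.6, 2.3]
width: 15.1
gripper_force: 59.2
```

{"api": "carry_out", "payload": {"deltas": [0,0,0,0,0,-0.02,1,0,0,0,0,0,-0.04,1,0,0,0,0,0,-0.03,1,0,0,0,0,0,0,1,0,0,0,0,0,0,1,0,0,0,0,0,0,1]}}

```text
clock: 22.95
eef_pos: [491.6, -420.1, 119.2]
tool_rot: [-3.138, 0.001, 0.733]
force: [-0.1, 0.1, -4.0]
width: 15.2
gripper_force: 59.1
```

```bash
python3 - <<'E'
from h import *
for yw in (42,10,-22.8): go(449.3,-124.8,120,yw)
E
```

```text
t22.95 at [ 491.6 -420.1  119.2] yaw 41.98 w15.2 F [-0.1  0.1 -4. ] q7 -0.22
turn total [-0.19  0.03 -0.02] rows 1 [-0.19  0.03 -0.02] ; shift [ 0.1662 -0.2478 -0.0008] rows 7 [ 0.0237 -0.0354 -0.0001]
t22.95 at [ 491.6 -420.1  119.2] yaw 41.98 w15.2 F [-0.1  0.1 -4. ] q7 -0.22
turn total [-0.17  0.08 31.98] rows 4 [-0.04  0.02  8.  ] ; shift [ 0.0097 -0.2982 -0.0008] rows 7 [ 0.0014 -0.0426 -0.0001]
t22.95 at [ 491.6 -420.1  119.2] yaw 41.98 w15.2 F [-0.1  0.1 -4. ] q7 -0.22
turn total [-0.15  0.13 64.78] rows 7 [-0.02  0.02  9.25] ; shift [-0.1534 -0.2559 -0.0008] rows 7 [-0.0219 -0.0366 -0.0001]
```

{"api": "carry_out", "payload": {"deltas": [0,0,0,0.0237,-0.0354,0,1,0,0,0,0.0237,-0.0354,0,1,0,0,0,0.0237,-0.0354,0,1,0,0,0,0.0237,-0.0354,0,1,0,0,0,0.0237,-0.0354,0,1,0,0,0,0.0237,-0.0354,0,1,0,0,0,0.0237,-0.0354,0,1,0,0,0,0,0,0,1,0,0,0,0,0,0,1,0,0,0,0,0,0,1,0,0,0,0,0,0,1]}}

```text
clock: 24.32
eef_pos: [450.2, -126.8, 120.8]
tool_rot: [3.141, 0.0, 0.731]
force: [-0.5, 0.3, -3.0]
width: 14.7
gripper_force: 59.7
```

```bash
python3 - <<'E'
from h import *
go(449.2,-125,79,42)
E
```

```text
t24.32 at [ 450.2 -126.8  120.8] yaw 41.87 w14.7 F [-0.5  0.3 -3. ] q7 -0.64
turn total [ 0.01  0.01 -0.13] rows 1 [ 0.01  0.01 -0.13] ; shift [ 0.0005 -0.002   0.0418] rows 1 [ 0.0005 -0.002   0.0418]
```

{"api": "carry_out", "payload": {"deltas": [0,0,0,0.0004,-0.002,0.015,1,0,0,0,0,0,0.012,1,0,0,0,0,0,0.01,1,0,0,0,0,0,0.003,1,0,0,0,0,0,0.001,1,0,0,0,0,0,0,1,0,0,0,0,0,0,1,0,0,0,0,0,0,1]}}

```text
clock: 25.32
eef_pos: [449.3, -124.1, 80.2]
tool_rot: [3.141, -0.0, 0.733]
force: [-0.5, -0.3, -3.4]
width: 15.1
gripper_force: 59.6
```

{"api": "carry_out", "payload": {"deltas": [0,0,0,0,0,0.001,1,0,0,0,0,0,0.001,1,0,0,0,0,0,0.001,1,0,0,0,0,0,0.0005,1,0,0,0,0,0,0,1,0,0,0,0,0,0,1]}}

```text
clock: 26.08
eef_pos: [449.1, -124.0, 76.9]
tool_rot: [3.141, -0.0, 0.733]
force: [-2.0, 0.5, 5.4]
width: 14.9
gripper_force: 60.9
```

{"api": "carry_out", "payload": {"deltas": [0,0,0,0,0,0,0.4,0,0,0,0,0,0,0,0,0,0,0,0,0,-0.5,0,0,0,0,0,0,-1,0,0,0,0,0,0,-1,0,0,0,0,0,-0.02,-1,0,0,0,0,0,-0.04,-1,0,0,0,0,0,-0.045,-1,0,0,0,0,0,-0.02,-1,0,0,0,0,0,0,-1,0,0,0,0,0,0,-1]}}

```text
clock: 27.45
eef_pos: [448.5, -123.9, 200.7]
tool_rot: [-3.14, 0.001, 0.733]
force: [0.6, -0.2, 0.5]
width: 85.6
gripper_force: 0.0
```

```bash
python3 - <<'E'
from h import *
go(555,301,198,20.5)
shot('pics/w7.png')
s,R=tool()
E
```

```text
t27.45 at [ 448.5 -123.9  200.7] yaw 41.98 w85.6 F [ 0.6 -0.2  0.5] q7 -0.64
turn total [-0.06  0.06 21.48] rows 3 [-0.02  0.02  7.16] ; shift [ 0.2486 -0.3607  0.0027] rows 10 [ 0.0249 -0.0361  0.0003]
```

View pics/w7.png

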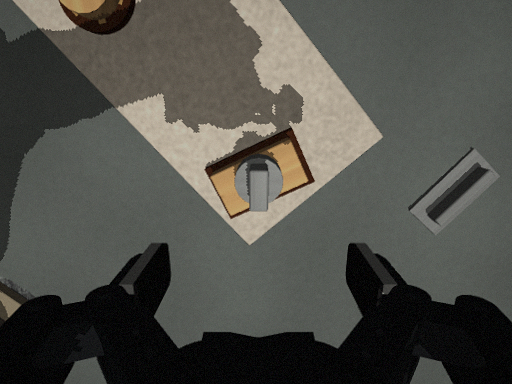

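The wrist view shows the weight standing grip up at (259,182), in the middle of the oblong caul. Next is the roller.

{"api": "carry_out", "payload": {"deltas": [0,0,7.16,0,0,0,-1,0,0,7.16,0,0,0,-1,0,0,7.16,0,0,0,-1,0,0,0,0.026,-0.0329,0,-1,0,0,0,0.026,-0.0329,0,-1,0,0,0,0.026,-0.0329,0,-1,0,0,0,0.026,-0.0329,0,-1,0,0,0,0.026,-0.0329,0,-1,0,0,0,0.026,-0.0329,0,-1,0,0,0,0.026,-0.0329,0,-1,0,0,0,0.026,-0.0329,0,-1,0,0,0,0.026,-0.0329,0,-1]}}

```text
clock: 29.0
eef_pos: [564.2, 236.2, 199.6]
tool_rot: [3.141, 0.003, 0.358]
force: [1.4, -0.5, -0.7]
width: 85.4
gripper_force: 0.0
```

{"api": "carry_out", "payload": {"deltas": [0,0,0,0.026,-0.0329,0,-1,0,0,0,0.026,-0.0329,0,-1,0,0,0,0,0,0,-1,0,0,0,0,0,0,-1,0,0,0,0,0,0,-1,0,0,0,0,0,0,-1]}}

```text
clock: 29.75
eef_pos: [590.4, 313.9, 201.5]
tool_rot: [3.141, 0.0, 0.356]
force: [0.1, 0.4, -0.3]
width: 85.6
gripper_force: 0.0
```

```bash
python3 - <<'E'
from h import *
go(591,316,3,20.5)
c=shot('pics/w8.png',['handle','panel'])
for n in('top','side'): cv2.imwrite(f'pics/{n}8.png',ctrl.get_image(n)[:,:,::-1])
E
```

```text
t29.75 at [590.4 313.9 201.5] yaw 20.41 w85.6 F [ 0.1  0.4 -0.3] q7 -1.68
turn total [ 0.03  0.01 -0.09] rows 1 [ 0.03  0.01 -0.09] ; shift [ 0.0013 -0.0018  0.1985] rows 5 [ 0.0003 -0.0004  0.0397]
wrist handle [256.2 193. ] c [567.9 306.5] rect [565.7 306.1  90.2  20.5  20.8]
wrist panel [22.7 45.9] c [630.6 579.6] rect [628.3 580.2 100.9  49.2   5.4]
```

View pics/w8.png

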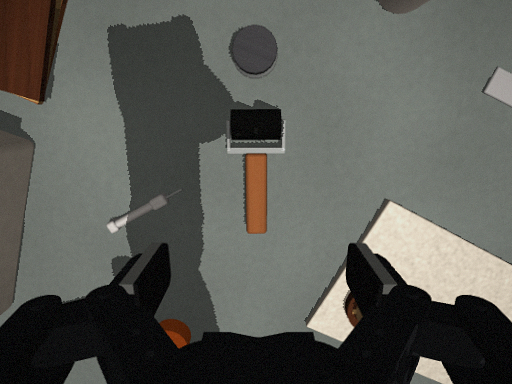

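The wrist view shows the roller with its handle at rows 153-233, col 256, and the drum at (256,124). The pin vise tip at (181,190) is clear of the fingers. The roller origin works out at (591.4,315.8). Grasping it.

{"api": "carry_out", "payload": {"deltas": [0,0,0,0.0016,-0.0018,0.04,-1,0,0,0,0,0,0.045,-1,0,0,0,0,0,0.045,-1,0,0,0,0,0,0.045,-1,0,0,0,0,0,0.022,-1,0,0,0,0,0,0,-1,0,0,0,0,0,0,-1,0,0,0,0,0,0,-1]}}

```text
clock: 30.9
eef_pos: [592.5, 318.1, 6.5]
tool_rot: [-3.141, -0.003, 0.358]
force: [-0.8, -0.3, 0.1]
width: 85.3
gripper_force: 0.0
```

{"api": "carry_out", "payload": {"deltas": [0,0,0,0,0,0,0.2,0,0,0,0,0,0,0.5,0,0,0,0,0,0,1,0,0,0,0,0,0,1,0,0,0,0,0,0,1,0,0,0,0,0,0,1,0,0,0,0,0,0,1,0,0,0,0,0,0,1]}}

```text
clock: 31.9
eef_pos: [591.4, 317.5, 4.8]
tool_rot: [-3.141, -0.001, 0.358]
force: [-1.0, -0.7, 5.6]
width: 22.4
gripper_force: 60.1
```

{"api": "carry_out", "payload": {"deltas": [0,0,0,0,0,-0.02,1,0,0,0,0,0,-0.04,1,0,0,0,0,0,-0.03,1,0,0,9.05,0,0,0,1,0,0,9.05,0,0,0,1,0,0,9.05,0,0,0,1,0,0,0,0,0,0,1,0,0,0,0,0,0,1,0,0,0,0,0,0,1]}}

```text
clock: 33.02
eef_pos: [591.1, 317.3, 94.5]
tool_rot: [-3.141, 0.0, -0.115]
force: [0.0, -0.0, -2.5]
width: 22.6
gripper_force: 59.3
```

```bash
python3 - <<'E'
from h import *
go(470,-6.9,92,-6.7)
E
```

```text
t33.02 at [591.1 317.3  94.5] yaw -6.58 w22.6 F [ 0.  -0.  -2.5] q7 -2.04
turn total [-0.01  0.01  0.12] rows 1 [-0.01  0.01  0.12] ; shift [-0.0825  0.3361  0.0025] rows 8 [-0.0103  0.042   0.0003]
```

{"api": "carry_out", "payload": {"deltas": [0,0,0.1,-0.0103,0.042,0,1,0,0,0,-0.0103,0.042,0,1,0,0,0,-0.0103,0.042,0,1,0,0,0,-0.0103,0.042,0,1,0,0,0,-0.0103,0.042,0,1,0,0,0,-0.0103,0.042,0,1,0,0,0,-0.0103,0.042,0,1,0,0,0,-0.0103,0.042,0,1,0,0,0,0,0,0,1,0,0,0,0,0,0,1,0,0,0,0,0,0,1,0,0,0,0,0,0,1]}}

```text
clock: 34.52
eef_pos: [470.3, -5.6, 94.4]
tool_rot: [-3.141, -0.0, -0.116]
force: [0.5, 1.1, -1.1]
width: 22.4
gripper_force: 59.5
```

```bash
python3 - <<'E'
from h import *
go(470,-6.9,17,-6.7)
c=shot('pics/w9.png')
E
```

```text
t34.52 at [470.3  -5.6  94.4] yaw -6.63 w22.4 F [ 0.5  1.1 -1.1] q7 -1.56
turn total [-0.02 -0.02  0.07] rows 1 [-0.02 -0.02  0.07] ; shift [-0.0001  0.0014  0.0774] rows 2 [-0.0001  0.0007  0.0387]
```

View pics/w9.png

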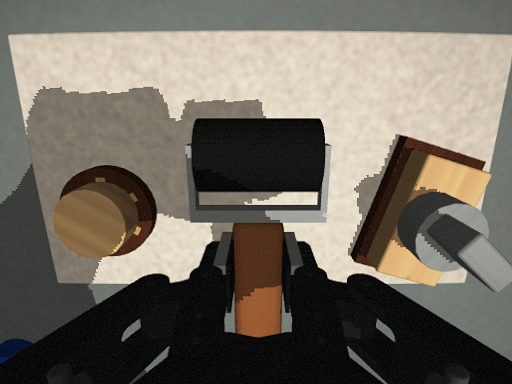

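The wrist view shows the roller held between the panels and parallel to the bed, with the drum at (258,155). Lowering it.

{"api": "carry_out", "payload": {"deltas": [0,0,0,0,0.0012,0.025,1,0,0,0,0,0,0.03,1,0,0,0,0,0,0.015,1,0,0,0,0,0,0.005,1,0,0,0,0,0,0.001,1,0,0,0,0,0,0,1,0,0,0,0,0,0,1,0,0,0,0,0,0,1]}}

```text
clock: 35.58
eef_pos: [470.2, -7.8, 19.0]
tool_rot: [-3.141, -0.0, -0.118]
force: [-1.3, -0.1, -1.0]
width: 22.7
gripper_force: 59.4
```

{"api": "carry_out", "payload": {"deltas": [0,0,0,0,-0.0009,0.002,1,0,0,0,0,0,0.001,1,0,0,0,0,0,0.001,1,0,0,0,0,0,0.0005,1,0,0,0,0,0,0,1,0,0,0,0,0,0,1,0,0,0,0,0,0,1]}}

```text
clock: 36.45
eef_pos: [470.2, -7.0, 14.7]
tool_rot: [-3.141, 0.0, -0.118]
force: [-1.0, -0.1, 5.3]
width: 22.7
gripper_force: 60.4
```

{"api": "carry_out", "payload": {"deltas": [0,0,0,0,0,0,0.4,0,0,0,0,0,0,0,0,0,0,0,0,0,-0.5,0,0,0,0,0,0,-0.8,0,0,0,0,0,0,-0.8,0,0,0,0,0,-0.02,-1,0,0,0,0,0,-0.045,-1,0,0,0,0,0,-0.045,-1,0,0,0,0,0,-0.045,-1,0,0,0,0,0,-0.03,-1,0,0,0,0,0,0,-1,0,0,0,0,0,0,-1]}}

```text
clock: 37.95
eef_pos: [469.6, -6.7, 198.6]
tool_rot: [-3.142, 0.002, -0.118]
force: [0.1, 0.3, -0.4]
width: 85.5
gripper_force: 0.0
```

```bash
python3 - <<'E'
from h import *
go(585.6,-316.2,198,1.1)
c=shot('pics/w10.png',['handle','panel'])
E
```

```text
t37.95 at [469.6  -6.7 198.6] yaw -6.74 w85.5 F [ 0.1  0.3 -0.4] q7 -1.41
turn total [-0.01  0.1  -7.84] rows 1 [-0.01  0.1  -7.84] ; shift [0.1101 0.3117 0.0006] rows 8 [0.0138 0.039  0.0001]
wrist handle [257.7 198.2] c [441.1  -4.3] rect [434.6  -4.   81.4  15.5  -6.4]
wrist panel [258.  197.4] c [442.   -4.7] rect [440.5  -4.7  95.8  23.2  -6.9]
wrist panel [383.9 137.3] c [ 492.4 -145. ] rect [ 491.1 -146.    63.2    8.5   67.5]
```

View pics/w10.png

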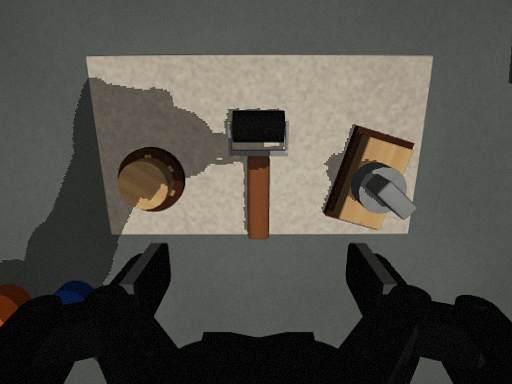

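```bash
python3 - <<'E'
from h import *
s,R=tool(); f=lambda p,z:R.inv().apply(plane('wrist',[p],z)[0]-s['eef_pos']).round(1)
for p,z in (((259,239),32),((259,239),21),((258,235),10),((258,56),10),((236,235),10),((110,235),10),((409,235),10),((87,56),10),((433,56),10),((258,110),26)): print(p,z,f(p,z))
E
```

```text
(259, 239) 32 [-73.3   2.4 166.4]
(259, 239) 21 [-78.4   2.4 177.4]
(258, 235) 10 [-78.3   1.3 188.4]
(258, 56) 10 [120.    1.3 187.9]
(236, 235) 10 [-78.3 -25.1 188.4]
(110, 235) 10 [ -78.5 -177.7  188.4]
(409, 235) 10 [-78.9 184.3 188.5]
(87, 56) 10 [ 121.4 -174.6  187.9]
(433, 56) 10 [121.4 181.8 188. ]
(258, 110) 26 [ 66.7   1.3 172.1]
```

The wrist view shows the roller flat on the bed, handle end at (259,239), inside the front edge once its height is allowed for. I'll check it against the top camera from the next stop.

{"api": "carry_out", "payload": {"deltas": [0,0,-7.84,0,0,0,-1,0,0,0,0.0138,0.039,0,-1,0,0,0,0.0138,0.039,0,-1,0,0,0,0.0138,0.039,0,-1,0,0,0,0.0138,0.039,0,-1,0,0,0,0.0138,0.039,0,-1,0,0,0,0.0138,0.039,0,-1,0,0,0,0.0138,0.039,0,-1,0,0,0,0.0138,0.039,0,-1,0,0,0,0,0,0,-1,0,0,0,0,0,0,-1,0,0,0,0,0,0,-1]}}

```text
clock: 39.5
eef_pos: [586.4, -315.0, 198.4]
tool_rot: [-3.14, 0.002, 0.02]
force: [-0.2, 0.4, 0.0]
width: 84.9
gripper_force: 0.0
```

{"api": "carry_out", "payload": {"deltas": [0,0,0,0,0,0,-1]}}

```text
clock: 39.62
eef_pos: [586.7, -315.5, 199.1]
tool_rot: [-3.141, 0.001, 0.02]
force: [0.6, 0.2, 0.7]
width: 85.0
gripper_force: 0.0
```

```bash
python3 - <<'E'
from h import *
go(585.6,-316.2,6,1.1)
W['steel']=((0,0,90),(180,14,215),4)
c=shot('pics/w11.png',['steel'])
for n in('top','side'):
    cv2.imwrite(f'pics/{n}11.png',ctrl.get_image(n)[:,:,::-1]); W['handle']=W['handle'][:2]+(30,); W['ply']=W['ply'][:2]+(46,)
    survey(n,f'pics/{n}11.png',['handle','ply','bed'],100)
E
```

```text
t39.62 at [ 586.7 -315.5  199.1] yaw 1.17 w85.0 F [0.6 0.2 0.7] q7 -0.85
turn total [-0.04  0.04  0.07] rows 1 [-0.04  0.04  0.07] ; shift [-0.0011  0.0006  0.1931] rows 5 [-0.0002  0.0001  0.0386]
wrist steel [ 86.  372.7] c [279.9 -71.2] rect [284.1 -64.5  63.5  48.8 -87. ]
top ply [296.4 221.7] c [ 421.2 -114.5] rect [ 427.6 -115.1   45.8   40.6   67.2]
top bed [265.1 349.7] c [89.8 -8.2] rect [85.8  0.2 63.7 32.8 86.6]
top bed [ 26.5 238.3] c [420.5 658.5] rect [429.1 676.8 275.7 116.6   2.2]
top bed [285.1 205.4] c [474.6 -91.1] rect [484.  -97.4 229.  128.9 -20.2]
top bed [217.9 183.3] c [550.8  98.5] rect [502.4  74.6 198.7 186.8  -6.6]
top bed [256.1 112.4] c [766.7 -26.1] rect [768.2 -36.8 284.3  23.5  87.7]
top bed [332.5  91.4] c [ 823.9 -267.7] rect [ 824.4 -267.7   98.9   97.6   57.7]
side ply [363.3  70.5] c [  490.4 -1117.6] rect [ 4.9940e+02 -1.1183e+03  3.1230e+02  4.7600e+01  1.0000e-01]
side bed [225.4 234.2] c [545.6 111.8] rect [502.7  79.7 195.2 172.3  -6.6]
side bed [289.8 204.5] c [445.1 -70.3] rect [457.3 -83.2 141.3 117.3  -6.6]
side bed [208.9 138.7] c [ 833.6 -293.1] rect [ 833.8 -293.    91.4   91.2  -14.3]
```

View pics/w11.png

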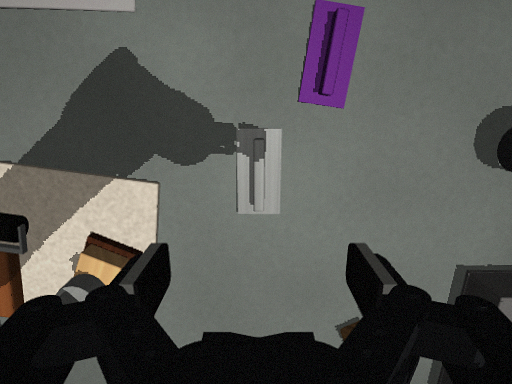

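The wrist view shows the scraper plate at cols 237-282, rows 129-214, rib at cols 252-266, with the purple look-alike well away at (331,53). That is the last picture I may view, so the rest is done numerically.

```bash
python3 - <<'E'
from h import *
s,R=tool(); f=lambda p,z:(R.inv().apply(plane('wrist',[p],z)[0]-s['eef_pos']).round(1))
for p in ((237,129),(282,129),(237,214),(281,214),(259.3,171.5)): print(f(p,4))
g=cv2.cvtColor(cv2.imread('pics/w11.png'),6)
print(g[170:210:8,232:288:2])
E
```

```text
[ 46.  -22.  195.4]
[ 46.   27.9 195.4]
[-54.1 -23.9 195.4]
[-54.1  28.9 195.4]
[ -2.1   2.8 195.4]
[[119 120  70 159 157 162 157 149 160  70  85 112 152 155 160 166 130 159
  157 159 160 162 156 151 142 116 119 121]
 [122 119  74 158 156 161 155 150 155  74  77 109 149 155 160 165 121 165
  159 157 163 155 160 153 143 120 119 118]
 [117 123  77 147 154 158 155 146 153  73  72 112 152 154 157 161 122 158
  159 156 159 155 156 152 133 121 118 120]
 [119 116  78 148 154 153 153 146 151  72  79 110 146 151 148 163 120 159
  157 160 159 155 154 147 134 116 122 120]
 [114 116  77 142 150 153 152 145 150  82  80 101 146 149 155 157 150 155
  151 156 160 154 149 150 122 121 117 117]]
```

{"api": "carry_out", "payload": {"deltas": [0,0,0,-0.003,0.0014,0.04,-1,0,0,0,0,0,0.045,-1,0,0,0,0,0,0.045,-1,0,0,0,0,0,0.04,-1,0,0,0,0,0,0.021,-1,0,0,0,0,0,0,-1,0,0,0,0,0,0,-1,0,0,0,0,0,0,-1]}}

```text
clock: 40.78
eef_pos: [584.7, -319.0, 10.0]
tool_rot: [3.14, -0.002, 0.019]
force: [0.7, 0.0, -0.1]
width: 85.1
gripper_force: 0.0
```

{"api": "carry_out", "payload": {"deltas": [0,0,0,0,0,0,0.2,0,0,0,0,0,0,0.5,0,0,0,0,0,0,0.8,0,0,0,0,0,0,1,0,0,0,0,0,0,1,0,0,0,0,0,0,1,0,0,0,0,0,0,1,0,0,0,0,0,0,1]}}

```text
clock: 41.78
eef_pos: [583.6, -318.2, 8.4]
tool_rot: [-3.141, 0.0, 0.019]
force: [-0.0, 1.0, 3.8]
width: 10.1
gripper_force: 61.7
```

{"api": "carry_out", "payload": {"deltas": [0,0,0,0,0,-0.02,1,0,0,0,0,0,-0.04,1,0,0,0,0,0,-0.04,1,0,0,-10.28,0,0,0,1,0,0,-10.28,0,0,0,1,0,0,-10.28,0,0,0,1,0,0,-10.28,0,0,0,1,0,0,-10.28,0,0,0,1,0,0,-10.28,0,0,0,1,0,0,-10.28,0,0,0,1,0,0,-10.28,0,0,0,1,0,0,0,0,0,0,1]}}

```text
clock: 43.28
eef_pos: [583.1, -319.0, 108.7]
tool_rot: [-3.141, 0.001, 1.452]
force: [-0.0, -0.3, -1.8]
width: 10.6
gripper_force: 61.0
```

{"api": "carry_out", "payload": {"deltas": [0,0,0,0.0415,-0.0071,0,1,0,0,0,0.0415,-0.0071,0,1,0,0,0,0.0415,-0.0071,0,1,0,0,0,0.0415,-0.0071,0,1,0,0,0,0.0415,-0.0071,0,1,0,0,0,0.0415,-0.0071,0,1,0,0,0,0.0415,-0.0071,0,1,0,0,0,0.0415,-0.0071,0,1,0,0,0,0.0415,-0.0071,0,1,0,0,0,0.0415,-0.0071,0,1,0,0,0,0,0,0,1,0,0,0,0,0,0,1]}}

```text
clock: 44.78
eef_pos: [561.3, 101.5, 108.4]
tool_rot: [3.142, 0.001, 1.452]
force: [-0.0, -0.9, -2.0]
width: 10.4
gripper_force: 61.0
```

{"api": "carry_out", "payload": {"deltas": [0,0,0,0,0,0,1,0,0,0,0,0,0,1]}}

```text
clock: 45.02
eef_pos: [561.4, 100.8, 108.2]
tool_rot: [-3.141, 0.001, 1.452]
force: [-0.3, -0.2, -0.8]
width: 10.2
gripper_force: 61.0
```

```bash
python3 - <<'E'
from h import *
go(561.6,102.6,22,83.3)
for n in('top','side','wrist'): cv2.imwrite(f'pics/{n}12.png',ctrl.get_image(n)[:,:,::-1])
survey('side','pics/side12.png',['panel','ply'],100)
W['handle']=W['handle'][:2]+(30,); survey('side','pics/side12.png',['handle'],60); survey('top','pics/top12.png',['handle','bed','ply'],60)
E
```

```text
t45.02 at [561.4 100.8 108.2] yaw 83.18 w10.2 F [-0.3 -0.2 -0.8] q7 -0.34
turn total [-0.02  0.03 -0.12] rows 1 [-0.02  0.03 -0.12] ; shift [ 0.0018 -0.      0.0862] rows 2 [ 0.0009 -0.      0.0431]
side panel [265.5 353. ] c [321.4 369.1] rect [323.1 366.   48.5  27.1  18.6]
side panel [ 25.9 368.8] c [684.7 579.4] rect [685.6 586.5 167.3  59.3   1.1]
side panel [251.1 243.9] c [467.6 126.4] rect [472.9 121.   67.5  55.1  26. ]
side panel [281.4 216.9] c [440.7   2.5] rect [445.   -2.8  99.1  35.9  -4.9]
side ply [250.2 231.5] c [487.7  89.7] rect [488.3  89.7  49.5  47.5  26. ]
side ply [364.9  70.7] c [  493.6 -1183.1] rect [  510.1 -1182.9   323.3    63.4    -2.2]
side handle [282.8 213.2] c [439.7  -4. ] rect [443.1  -4.4  88.5  16.5  -6.4]
top handle [255.2 215.1] c [448.4  -3.5] rect [445.   -2.7  87.2  16.8  -3.6]
top bed [ 26.5 238.7] c [419.1 658.4] rect [428.7 677.  274.6 116.1   2.2]
top bed [186.4 199.1] c [509.5 191.1] rect [502.1 212.9 160.   48.9 -75.7]
top bed [217.  189.5] c [532.5 101.7] rect [530.7 101.4  54.4  23.   13.2]
top bed [230.9 185.5] c [542.1  61.2] rect [540.8  60.9  58.6  25.6  15.1]
top bed [286.7 201.3] c [486.1 -96.7] rect [486.5 -67.8 241.1 196.7  83.3]
top bed [332.4  91.5] c [ 823.7 -267.5] rect [ 824.3 -267.8   97.9   92.8   87. ]
top ply [296.3 221.8] c [ 423.8 -117.2] rect [ 430.8 -118.1   47.    40.4   68. ]
top ply [303.2 199.5] c [ 485.8 -142.2] rect [ 483.3 -140.4   47.3   27.5   61.9]
```

{"api": "carry_out", "payload": {"deltas": [0,0,-0.1,0.0015,0,0.03,1,0,0,0,0,0,0.03,1,0,0,0,0,0,0.02,1,0,0,0,0,0,0.005,1,0,0,0,0,0,0.001,1,0,0,0,0,0,0,1,0,0,0,0,0,0,1,0,0,0,0,0,0,1]}}

```text
clock: 46.18
eef_pos: [561.7, 103.7, 22.7]
tool_rot: [3.141, -0.0, 1.456]
force: [0.2, -0.5, -1.5]
width: 10.5
gripper_force: 61.0
```

```bash
python3 - <<'E'
from h import *
go(561.6,102.6,18,83.3)
E
```

```text
t46.17 at [561.7 103.7  22.7] yaw 83.42 w10.5 F [ 0.2 -0.5 -1.5] q7 -0.34
turn total [ 0.02 -0.01  0.12] rows 1 [ 0.02 -0.01  0.12] ; shift [-0.0011  0.0001  0.0047] rows 1 [-0.0011  0.0001  0.0047]
```

{"api": "carry_out", "payload": {"deltas": [0,0,0,-0.001,0,0.002,1,0,0,0,0,0,0.001,1,0,0,0,0,0,0.001,1,0,0,0,0,0,0.0006,1,0,0,0,0,0,0,1,0,0,0,0,0,0,1,0,0,0,0,0,0,1]}}

```text
clock: 47.05
eef_pos: [561.1, 102.6, 18.3]
tool_rot: [-3.141, 0.0, 1.456]
force: [-2.5, -0.2, 6.0]
width: 10.3
gripper_force: 62.1
```

{"api": "carry_out", "payload": {"deltas": [0,0,0,0,0,0,0.5,0,0,0,0,0,0,0.2,0,0,0,0,0,0,0,0,0,0,0,0,0,0,0,0,0,0,0,-0.02,0,0,0,0,0,0,-0.04,0,0,0,0,0,0,-0.045,-1,0,0,0,0,0,-0.045,-1,0,0,0,0,0,-0.03,-1,0,0,0,0,0,0,-1,0,0,0,0,0,0,-1]}}

```text
clock: 48.42
eef_pos: [560.6, 102.6, 196.8]
tool_rot: [-3.14, 0.001, 1.456]
force: [0.6, -0.0, 0.8]
width: 85.1
gripper_force: 0.0
```

```bash
python3 - <<'E'
from h import *
go(450,300,300,20)
c=shot('pics/w13.png',['panel','handle'])
g=cv2.imread('pics/w13.png'); hs=cv2.cvtColor(g,40)
s,R=tool()
# expected pixels of scraper corners / rib / panel
B=np.radians(-6.7); ex=np.array([np.cos(B),np.sin(B)]); ey=np.array([-ex[1],ex[0]]); P=np.array([476.2,112.6])
X=[[*(P+ex*a+ey*b),z] for a,b,z in ((61,50,14),(61,-50,14),(111,50,14),(111,-50,14),(86,0,34),(36,0,22),(0,0,46))]
print(proj('wrist',X,c).round(0))
a=proj('wrist',X,c); 
for nm,b,z in(('mid-left',25,14),('mid-right',-25,14)):
    q=proj('wrist',[[*(P+ex*t+ey*b),z] for t in range(20,126,2)],c).round().astype(int)
    print(nm,[(t,int(hs[v,u,1]),int(hs[v,u,2])) if 0<=v<384 and 0<=u<512 else None for t,(u,v) in zip(range(20,126,2),q)])
E
```

```text
t48.42 at [560.6 102.6 196.8] yaw 83.43 w85.1 F [ 0.6 -0.   0.8] q7 -0.33
turn total [-0.08  0.09 63.43] rows 7 [-0.01  0.01  9.06] ; shift [-0.0364 -0.2234 -0.1032] rows 6 [-0.0061 -0.0372 -0.0172]
wrist panel [189.7 273.3] c [464.2 -10.5] rect [463.4  -8.8  47.8  30.   -6.4]
wrist panel [187.1 168. ] c [484.6 116.9] rect [477.5 112.5  70.7  65.4 -55.3]
wrist handle [189.1 275.8] c [462.9 -13.8] rect [462.  -14.3  43.   18.4  -8.2]
[[236. 125.]
 [238. 214.]
 [283. 125.]
 [281. 214.]
 [259. 175.]
 [213. 173.]
 [174. 178.]]
mid-left [(20, 213, 43), (22, 170, 15), (24, 138, 24), (26, 48, 95), (28, 43, 171), (30, 38, 196), (32, 37, 200), (34, 38, 202), (36, 36, 198), (38, 40, 196), (40, 39, 190), (42, 40, 191), (44, 41, 192), (46, 42, 194), (48, 36, 193), (50, 36, 193), (52, 41, 186), (54, 39, 198), (56, 33, 198), (58, 27, 197), (60, 10, 155), (62, 7, 144), (64, 10, 151), (66, 5, 149), (68, 5, 150), (70, 4, 142), (72, 11, 144), (74, 7, 145), (76, 7, 146), (78, 9, 136), (80, 10, 125), (82, 11, 145), (84, 5, 145), (86, 7, 140), (88, 11, 142), (90, 8, 123), (92, 15, 116), (94, 9, 149), (96
[... 333 characters left out ...]
 42, 193), (34, 37, 193), (36, 36, 192), (38, 38, 190), (40, 38, 183), (42, 42, 188), (44, 42, 199), (46, 35, 198), (48, 37, 199), (50, 36, 197), (52, 39, 196), (54, 35, 198), (56, 40, 193), (58, 38, 193), (60, 36, 157), (62, 9, 145), (64, 10, 148), (66, 5, 141), (68, 7, 140), (70, 13, 140), (72, 11, 142), (74, 9, 139), (76, 11, 141), (78, 7, 149), (80, 14, 112), (82, 9, 139), (84, 7, 138), (86, 11, 138), (88, 13, 139), (90, 2, 119), (92, 8, 124), (94, 12, 145), (96, 11, 141), (98, 18, 144), (100, 12, 148), (102, 5, 146), (104, 6, 136), (106, 9, 135), (108, 8, 132), (110, 37, 173), (112, 37, 192), (114, 35, 195), (116, 39, 191), (118, 39, 185), (120, 38, 189), (122, 36, 198), (124, 40, 189)]
```

```bash
python3 - <<'E'
from h import *
g=cv2.imread('pics/w13.png').astype(int).sum(2)/3; hs=cv2.cvtColor(cv2.imread('pics/w13.png'),40)
c=ctrl.calibration('wrist')
B=np.radians(-6.7); ex=np.array([np.cos(B),np.sin(B)]); ey=np.array([-ex[1],ex[0]]); P=np.array([476.2,112.6])
from scipy.ndimage import map_coordinates
def line(pt,d,z,ts,ch=1):
    q=proj('wrist',[[*(pt+d*t),z] for t in ts],c); return map_coordinates(hs[...,ch].astype(float),[q[:,1],q[:,0]],order=1)
def cross(v,ts,th): 
    i=np.where(np.diff((v>th).astype(int)))[0]; return [round(float(ts[k]+(th-v[k])/(v[k+1]-v[k])*(ts[k+1]-ts[k])),1) for k in i]
ts=np.arange(26,48,.5)
for a in (-30,-15,0,15,30):
    d=ex*np.cos(np.radians(a))+ey*np.sin(np.radians(a)); print('panel edge',a,cross(line(P,d,22,ts),ts,90))
for b in(-40,-20,-10,0,10,20,40):
    t=np.arange(50,122,.5); v=cross(line(P+ey*b,ex,14,t),t,24); print('scr x',b,v[:1],v[-1:])
for a in (66,72,100,106):
    t=np.arange(-60,60,.5); v=cross(line(P+ex*a,ey,14,t),t,24); print('scr y',a,v[:1],v[-1:])
E
```

```text
panel edge -30 [35.7]
panel edge -15 [36.0]
panel edge 0 [36.3]
panel edge 15 [36.5]
panel edge 30 [36.4]
scr x -40 [59.8] [109.8]
scr x -20 [59.7] [109.6]
scr x -10 [59.7] [109.7]
scr x 0 [59.6] [109.9]
scr x 10 [59.7] [109.4]
scr x 20 [59.3] [109.7]
scr x 40 [59.3] [109.4]
scr y 66 [-50.9] [58.8]
scr y 72 [-50.7] [49.7]
scr y 100 [-50.7] [58.4]
scr y 106 [-50.6] [58.3]
```

By the wrist camera the gap is about 23.3 mm, because panel and scraper were placed from separate measurements. I'll regrip with the fingers half open and move the scraper 1.5 mm back.

{"api": "carry_out", "payload": {"deltas": [0,0,0,0,0,0.03,0,0,0,0,0,0,0.045,0,0,0,0,0,0,0.045,0,0,0,0,0,0,0.04,0,0,0,0,0,0,0.0185,0,0,0,0,0,0,0,0,0,0,0,0,0,0,0,0,0,0,0,0,0,0]}}

```text
clock: 49.48
eef_pos: [562.3, 102.9, 20.5]
tool_rot: [3.14, -0.001, 1.456]
force: [-0.3, -0.7, -0.1]
width: 42.8
gripper_force: 0.0
```

{"api": "carry_out", "payload": {"deltas": [0,0,0,0,0,0,0.4,0,0,0,0,0,0,0.7,0,0,0,0,0,0,1,0,0,0,0,0,0,1,0,0,0,0,0,0,1,0,0,0,0,0,0,1]}}

```text
clock: 50.22
eef_pos: [561.4, 102.7, 19.8]
tool_rot: [-3.142, -0.0, 1.456]
force: [-1.0, -0.6, 6.5]
width: 10.6
gripper_force: 60.9
```

```bash
python3 - <<'E'
from h import *
from scipy.spatial.transform import Rotation as Ro
from scipy.ndimage import map_coordinates
go(561.1,102.6,18.3,83.4)
s,R=tool(); c=ctrl.calibration('wrist')
M=c['R']@R.as_matrix(); off=R.inv().apply(-c['R'].T@c['t']-s['eef_pos'])
R0=Ro.from_euler('xyz',[-3.142,.002,-.118]); p0=np.array([469.6,-6.7,198.6])
c0=dict(c,R=M@R0.as_matrix().T); c0['t']=-c0['R']@(p0+R0.apply(off))
hs=cv2.cvtColor(cv2.imread('pics/w10.png'),40)
B=np.radians(-6.7); ex=np.array([np.cos(B),np.sin(B)]); ey=np.array([-ex[1],ex[0]]); O=np.array([462.4,-6.])
def line(a,z,ts,ch):
    q=proj('wrist',[[*(O+ex*a+ey*t),z] for t in ts],c0); return map_coordinates(hs[...,ch].astype(float),[q[:,1],q[:,0]],order=1)
def cross(v,ts,th): 
    i=np.where(np.diff((v>th).astype(int)))[0]; return [round(float(ts[k]+(th-v[k])/(v[k+1]-v[k])*(ts[k+1]-ts[k])),1) for k in i]
t=np.arange(-30,30,.5)
for a in(-55,-45,-35,-25,-15): print('handle',a,cross(line(a,21,t,1),t,100))
t=np.arange(-195,195,.5)
for a in(70,100,120): 
    v=cross(line(a,10,t,1),t,25); print('bed',a,v[:2],v[-2:])
t=np.arange(75,165,.5)
for a in(-10,0,10): print('round',a,cross(line(a,22,t,1),t,100))
survey('wrist','pics/w10.png',['panel'],200,c0)
E
```

```text
t50.23 at [561.4 102.7  19.8] yaw 83.43 w10.6 F [-1.  -0.6  6.5] q7 -0.34
turn total [-0.   -0.01  0.03] rows 0 [-0.   -0.01  0.03] ; shift [-0.0002 -0.0003  0.0015] rows 1 [-0.0002 -0.0003  0.0015]
handle -55 [-11.9, 12.5]
handle -45 [-11.9, 12.4]
handle -35 [-11.7, 12.4]
handle -25 [-11.7, 12.3]
handle -15 [-11.7, 12.3]
bed 70 [-181.0, -6.0] [192.2, 193.5]
bed 100 [-185.7, -185.4] [-180.8, 179.1]
bed 120 [-180.5, 178.4] [-180.5, 178.4]
round -10 [82.5, 155.5]
round 0 [81.9, 154.8]
round 10 [82.2, 153.1]
wrist panel [170.9 195.3] c [455.2  92.9] rect [452.8  98.3  51.7  19.8 -44.6]
wrist panel [258.  197.4] c [441.4  -3.3] rect [439.8  -3.2  95.9  23.2  -6.9]
wrist panel [383.9 137.3] c [ 491.8 -143.6] rect [ 490.5 -144.6   63.2    8.5   67.4]
```

The roller is within about 1.3 mm of the midline by the wrist view and parallel, so I leave it. Now shifting the scraper.

{"api": "carry_out", "payload": {"deltas": [0,0,0,0,0,-0.004,1,0,0,0,0,0,0,1,0,0,0,0.0008,0.0017,0,1,0,0,0,0,0,0,1,0,0,0,0,0,0,1,0,0,0,0,0,0,1]}}

```text
clock: 50.98
eef_pos: [562.9, 103.3, 23.0]
tool_rot: [-3.141, 0.0, 1.456]
force: [-0.4, 0.2, -1.5]
width: 10.2
gripper_force: 59.9
```

{"api": "carry_out", "payload": {"deltas": [0,0,0,0,0,0.002,1,0,0,0,0,0,0.0015,1,0,0,0,0,0,0.001,1,0,0,0,0,0,0,1,0,0,0,0,0,0,1,0,0,0,0,0,0,1]}}

```text
clock: 51.72
eef_pos: [562.9, 103.2, 19.8]
tool_rot: [-3.141, -0.0, 1.456]
force: [-1.8, -1.0, 9.8]
width: 10.9
gripper_force: 61.5
```

{"api": "carry_out", "payload": {"deltas": [0,0,0,0,0,0,0.5,0,0,0,0,0,0,0.2,0,0,0,0,0,0,0,0,0,0,0,0,0,0,0,0,0,0,0,-0.02,0,0,0,0,0,0,-0.04,0,0,0,0,0,0,-0.045,-1,0,0,0,0,0,-0.045,-1,0,0,0,0,0,-0.03,-1,0,0,0,0,0,0,-1,0,0,0,0,0,0,-1]}}

```text
clock: 53.1
eef_pos: [562.4, 103.2, 197.8]
tool_rot: [-3.14, 0.001, 1.456]
force: [-1.6, 0.2, -0.3]
width: 85.1
gripper_force: 0.0
```

```bash
python3 - <<'E'
from h import *
from scipy.ndimage import map_coordinates
go(469,-7,250,-6.7)
c=shot('pics/w14.png'); hs=cv2.cvtColor(cv2.imread('pics/w14.png'),40)
B=np.radians(-6.7); ex=np.array([np.cos(B),np.sin(B)]); ey=np.array([-ex[1],ex[0]]); P=np.array([476.2,112.6])
def line(pt,d,z,ts,ch=1):
    q=proj('wrist',[[*(pt+d*t),z] for t in ts],c); return map_coordinates(hs[...,ch].astype(float),[q[:,1],q[:,0]],order=1)
def cross(v,ts,th): 
    i=np.where(np.diff((v>th).astype(int)))[0]; return [round(float(ts[k]+(th-v[k])/(v[k+1]-v[k])*(ts[k+1]-ts[k])),1) for k in i]
ts=np.arange(26,48,.5)
print('panel edge',[cross(line(P,ex*np.cos(np.radians(a))+ey*np.sin(np.radians(a)),22,ts),ts,90) for a in(-30,0,30)])
t=np.arange(50,122,.5)
for b in(-40,0,40): v=cross(line(P+ey*b,ex,14,t),t,24); print('scr x',b,v[:1],v[-1:])
t=np.arange(-60,60,.5); v=cross(line(P+ex*72,ey,14,t),t,24); print('scr y',v)
E
```

```text
t53.10 at [562.4 103.2 197.8] yaw 83.43 w85.1 F [-1.6  0.2 -0.3] q7 -0.33
turn total [-6.000e-02  1.100e-01  9.013e+01] rows 9 [-1.000e-02  1.000e-02  1.001e+01] ; shift [-0.0799  0.1203 -0.0522] rows 4 [-0.02    0.0301 -0.0131]
panel edge [[36.0], [36.8], [36.3]]
scr x -40 [61.8] [111.8]
scr x 0 [61.4] [112.0]
scr x 40 [61.6] [111.5]
scr y [-49.9, 50.4, 58.9]
```

```bash
python3 -c "
from cell import ctrl
print(ctrl.finish_job())"
```

```text
the job is handed in; nothing more can be done
None
```

The job is done and handed in at about 53 s: both cauls on their panels, the weight grip up on the oblong caul, the roller within about 1.3 mm of the midline and the scraper with a 25 mm gap behind the round panel, the last two by the wrist camera.

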